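Finish packing the wireless-microphone kit case, pin its lid and hold it shut

TASK

Finish this microphone kit: lay the loose beltpack transmitter flat in its empty pocket of the case's foam with the aerial in its groove, and stand the loose microphone head, grille up, in the round pocket. Then fold the lid shut and push the orange seal pin down through the lug of the lid and the lug of the case until its collar sits on the lid's lug. Finish holding: keep pressing down, on the pin or on the lid, so that the lid stays fully shut against its springy seal, and leave the other things on the bench where they are.

Things in the scene. Friction and masses are not known exactly. Their poses are not given: they have to be found in the camera images.
- case: Dark grey open hard case, fixed to the bench. Outside 340 (x) x 240 (y) x 60 mm high without lid, walls 6 mm. Origin: centre of its underside; yaw within 0.2 rad of 0. Lid hinged on its +y side, lug in the middle of its -y side. White foam top is 50 mm up. Already packed: a beltpack (centre x +110, y -55, top 64 mm up), a handheld microphone along x (y +77, top 81 mm up).
- pack_pocket (a point): Centre of the floor of the empty beltpack pocket, 38 mm above the case's underside; axes as the case. Pocket 50 (x) x 84 (y) mm, 12 mm deep; at its +y end a groove 16 mm wide and 22 mm long takes the aerial.
- head_pocket (a point): Centre of the floor of the round pocket for the microphone head, 20 mm above the case's underside; diameter 37 mm, 30 mm deep, chamfered 2 mm. 110 mm (x) from the beltpack's pocket.
- case_lid (a joint): Opening of the lid, rad, from lying loosely shut on its springy foam (0) to 1.75; 1.35 to 1.65 at the start (standing open). Lid 0.45 kg, 240 mm deep, 34 mm thick. A stiff hinge holds it above about 1.1 rad; below, it sinks slowly by itself to 0. Lying loose it still gapes 0.045 rad (10 to 12 mm at the front); 9 N down at the lug squeeze that out; let go, it springs up again.
- lid_hinge (a point): Middle of the hinge line (along the case's x), at the case's +y rim, 60 mm above its underside. With q = joint case_lid + 0.045, a point of the unpressed lid s mm from the hinge line and h mm out from the lid's rim plane (outer face: h = 34) lies at case y = 120 - s cos q + h sin q, z = 60 + s sin q + h cos q (mm).
- lid_hole (a point): Centre of the top mouth of the hole (diameter 12.5 mm) in the lid's orange lug, 262 mm from the hinge line, 22 mm out from the lid's front face. Lug 10 mm thick, 44 mm wide, 38 mm out. Lid fully shut: it is 72 mm above the case's underside, 16 mm straight above base_hole, and the lid's top is 22 mm higher. Lid lying loose: 12 mm higher, hole still in line.
- base_hole (a point): Centre of the top mouth of the hole (diameter 12.5 mm, through) in the orange fixed lug of the case, 56 mm above the case's underside; that lug is 10 mm thick. Axes as the case.
- pack: Black beltpack transmitter lying flat, 46 (x) x 80 (y) x 26 mm, 0.13 kg, with a grey-green window on its top face and a rubber stub aerial (diameter 9, 16 mm long, 13 mm up) in the middle of its +y end. Origin at the centre of the underside of the 46 x 80 block. Packed, it stands 14 mm proud of the foam. Start yaw within 0.6 rad of zero.
- pack_aerial (a point): Tip of the beltpack's aerial, 56 mm from the pack's origin along its +y, 13 mm up. Packed, it points to the case's +y side (to the hinge).
- head: Microphone head, standing, grille up: 60 mm high, 0.14 kg. Dark collar, diameter 33, from 0 to 30 mm; metal grille, diameter 46, widest from 40 to 49 mm above the underside. Origin at the centre of the underside, z up.
- pin_block: Fixed plywood block 50 (x) x 130 (y) x 45 mm with three upright holes in a row; the seal pin stands in the middle one. Origin at the centre of the underside.
- pin: Orange seal pin, standing: steel shank of diameter 10 mm with a chamfered tip, 40 mm long, then a collar of diameter 26 (40 to 44 mm), then a round knob of diameter 18 (44 to 70 mm). 0.045 kg. Origin at the tip of the shank, z up to the knob. It stands in the block with its tip 5 mm above the bench and its collar on the block.
- pin_collar (a point): Centre of the underside of the pin's collar, 40 mm above its tip.
- spray_can: Bystander: yellow spray can, diameter 53, 190 mm high.
- cleaner: Bystander: pink bottle, diameter 54, 125 mm high.
- tape_stand: Bystander: red tape dispenser, 60 x 150 x 80 mm.
- label_roll: Bystander: white roll of labels standing on end, diameter 60, 50 mm high.
- green_carton: Bystander: small green carton 110 x 80 x 45 mm.
- cutter: Bystander: yellow box cutter lying flat, 135 x 26 x 14 mm.

How it is judged:
On the way, in this order (a step that is already met when the one before it is completed fails the run):
1. the beltpack and the microphone head lie in their pockets (distance between pack and pack_pocket below 0.008 m and angle between pack's own z axis and vertical below 0.1 rad and y of pack_aerial in the frame of pack_pocket above 0.045 m and distance between head and head_pocket below 0.008 m and angle between head's own z axis and vertical below 0.12 rad), for 0.2 s.
2. the lid is folded down onto its seal (value of joint case_lid below 0.03 rad), for 0.2 s.
3. the seal pin is through the lugs of the lid and the case (z of pin in the frame of base_hole below -0.01 m and horizontal distance between pin and base_hole below 0.007 m and distance between pin_collar and lid_hole below 0.008 m), for 0.1 s.
At the end, for the whole second after the job is handed in: Beltpack and microphone head in their pockets (within 8 mm, upright, aerial in its groove); the pin through both lugs, its collar on the lid's lug (within 6 mm); the robot pressing on pin or lid (over 4 N) so that the lid is shut: its lug within 4 mm of fully shut (all of step 1 and z of pin in the frame of base_hole below -0.017 m and horizontal distance between pin and base_hole below 0.006 m and distance between pin_collar and lid_hole below 0.006 m and angle between pin's own z axis and vertical below 0.15 rad and value of joint case_lid below 0.03 rad and z of lid_hole in the frame of base_hole below 0.02 m and (contact force between any of the arm, the fingers and case above 4 N or contact force between any of the arm, the fingers and pin above 4 N)); the arm keeps its last pose, push and grip.
It fails at once if a bystander was moved by more than 4 cm (distance of any of spray_can, cleaner, tape_stand, label_roll, green_carton, cutter from where it was at the start of the episode above 0.04 m).
It also fails if it takes over 72 s, if anything falls off the work surface, if the arm or the gripper's body presses on something with over 40 N, if the wrist force passes 120 N, or if a joint passes its speed limit or range.

ROBOT

A 6-joint arm with a two-finger parallel gripper is mounted at the origin on the work surface. World frame = base frame: x ahead of the robot, y to its left, z up, the work surface at z = 0. Lengths are in m, angles in rad, forces in N, time in s.
With the tool pointing down it reaches from about 0.375 to 0.9 m from the base axis. Payload 3.1 kg.
Tool frame: the origin (TCP) lies on the centre line of the jaws, within the pads' length; the fingertips stand 8 mm ahead of it and the grasp point (between the pads) lies 11 mm behind it; z points along the fingers, x is the direction in which the jaws open and shut, and the axes are right-handed (so a half turn about z gives the same grasp; the last joint's range is limited). The gripper opens to 87 mm and grips with 3 to 60 N. Pads are 19 mm wide; open, the fingers measure 117 mm over their backs; the gripper's body (75 mm by 190 mm) begins 51 mm behind the grasp point.
Start: joints at [0.929, 0.527, 1.433, -0, 1.181, -0.178], TCP at [0.279, 0.559, 0.203] pointing down, gripper open.
Joint ranges: [-3.08, 3.08], [-0.75, 2.2], [0.22, 2.44], [-1.43, 4.57], [0, 2.65], [-2.85, 2.85]. Speed limits (rad/s): [2.79, 2.79, 3.14, 3.14, 3.14, 3.14].

INTERFACE

Orientations are given as a unit quaternion [w, x, y, z].
In Python, from plant import state, read_camera, camera_model, job_done gives the robot as it stands.
- The arm moves only by the tool carry_out, never from a script. Its argument "motion" is a list of rows, each a list of 7 numbers: the shift along the tool's x, y, z in mm, then the turn, a rotation vector about the tool's x, y, z in rad, then the gripper's target within -1 to 1 (shut at 1, half-way at 0, fully open at -1). A call has exactly 8 rows; each row shifts and turns the commanded pose from where the row before left it, along the tool's axes as they then stand; what a row does not reach is not made up. A row lasts 1/8 s, in which the tool goes at most 62.5 mm and 10.7 degrees, less where a joint would pass 70% of its speed; a pose out of reach is approached as far as the arm can. A call with a gripper value outside its range is refused whole. The fingers move at their own pace and stop on an object; "newtons" is the grip in N (left out, the last holds). Time passes only in rows, so rows that do not move let the fingers close, or fill a call up. It gives the time, the measured TCP pose, the force and the opening at its end, in the units of the state.
- state(): the state, without advancing time (a new reading comes with each control period).
- read_camera(name): name is "scene" or "top" or "wrist"; returns (picture, depth): 480x640x3 uint8, red, green, blue; 480x640 float32, m along the optical axis (not along the pixel's ray), 0 where there is no reading.
- camera_model(name): a dict with "camera_matrix" (3x3 intrinsics, pixels), "R" (3x3) and "t" (3): a world point X has camera coordinates R X + t. Camera axes: x right, y down, z forward; pixel columns grow to the right and rows downward; lengths in m; the calibration is good to about 2 mm. A picture is of the moment at which its call begins: read the wrist's pose just before it. camera_model takes no time and is no camera call; for the wrist camera it gives the pose at the moment of the call.
- job_done(): hands the job in, once; it reports no verdict.
The state is a dict: "time": time; "q": joint angles; "qd": joint speeds; "joint_efforts": joint torques, N m; "tool_pos": TCP position; "eef_rot": TCP orientation; "contact_force": force on the tool from outside, world axes, zero at the start; "ft_torque": the same for the moment, N m; "finger_gap": finger opening in m.
Only numpy, scipy, OpenCV 4.12 (cv2) and the standard library are available. Lean on these libraries where they do the work, as an engineer would, in place of code of your own. Each camera call takes 0.05 s, during which the arm holds its last target.

## Working session

There is one attempt and no reset: what is moved stays moved. The work goes in short steps, Python scripts to look and compute and a tool call to move; the robot and the scene stay as the last step left them, time stands still between calls to the robot, and variables do not carry over. Pictures are saved under pics/ and viewed, and the job is handed in when it is done.

Besides the shell and the picture viewer there is one more tool, called after "Emit:" by a JSON object that holds its "fn" and its "kwargs". carry_out: Moves the arm, as the interface text tells. Its arguments: {"type":"object","properties":{"motion":{"type":"array"},"newtons":{"type":"number"}},"required":["motion"]}

```bash
ls; mkdir -p pics; python3 - <<'E'
from plant import state, read_camera, camera_model
import cv2, numpy as np
s=state(); print(s)
for n in ["scene","top","wrist"]:
    m=camera_model(n); print(n,m)
    p,d=read_camera(n); np.savez(f'pics/{n}0.npz',p=p,d=d,K=m['camera_matrix'],R=m['R'],t=m['t'])
    cv2.imwrite(f'pics/{n}0.png',p[:,:,::-1])
E
```

```text
pics
{'time': 0.0, 'q': array([ 9.29472311e-01,  5.28458350e-01,  1.43396212e+00, -1.81572419e-05,
        1.18137983e+00, -1.78521056e-01]), 'qd': array([-0.00069329, -0.00056696,  0.00021726, -0.00135645, -0.00073783,
       -0.00016438]), 'joint_efforts': array([ 6.09532599e-04, -4.40040600e+01, -1.76594442e+01,  6.33005239e-02,
        5.83419052e-02, -1.68574493e-04]), 'tool_pos': array([0.27853696, 0.55860185, 0.20175747]), 'eef_rot': array([ 4.12599447e-04,  8.50426367e-01,  5.26092934e-01, -1.02384643e-03]), 'contact_force': array([-0.20756288, -0.26730081,  0.62285275]), 'ft_torque': array([ 0.00986591, -0.00297064, -0.05870103]), 'finger_gap': 0.08706240715274123}
scene {'camera_matrix': array([[503.61863977,   0.        , 319.58329445],
       [  0.        , 503.61863977, 235.92592909],
       [  0.        ,   0.        ,   1.        ]]), 'R': array([[ 0.11733038,  0.99296192, -0.0161309 ],
       [ 0.78164345, -0.10235577, -0.61526971],
       [-0.61259048,  0.05958122, -0.78815162]]), 't': array([-0.06406957, -0.33306111,  1.48264663])}
top {'camera_matrix': array([[598.49931245,   0.        , 325.71871398],
       [  0.        , 598.49931245, 233.88689008],
       [  0.        ,   0.        ,   1.        ]]), 'R': array([[ 0.02797814, -0.99956544,  0.00928214],
       [-0.99647269, -0.02862411, -0.07888501],
       [ 0.07911643, -0.00704234, -0.99684051]]), 't': array([-0.00545093,  0.4840092 ,  1.74627924])}
wrist {'camera_matrix': array([[347.99014328,   0.        , 318.62733978],
       [  0.        , 347.99014328, 238.41398009],
       [  0.        ,   0.        ,   1.        ]]), 'R': array([[ 0.44590612,  0.89507413, -0.00316786],
       [ 0.86594652, -0.43049437,  0.25458049],
       [ 0.22650466, -0.1162622 , -0.9670464 ]]), 't': array([-0.62411336, -0.03005549,  0.39044868])}
```

View pics/scene0.png

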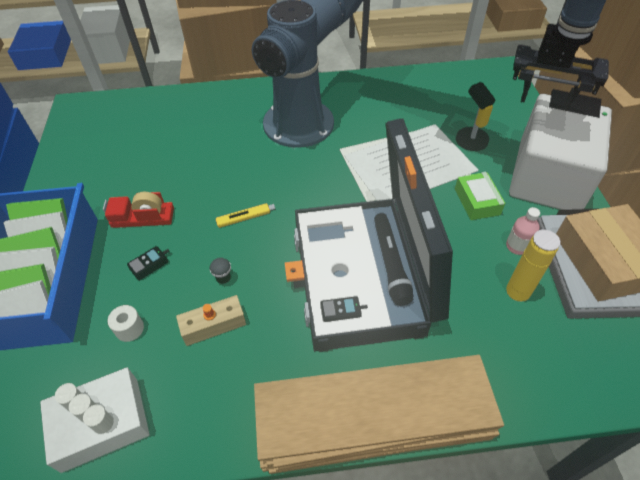

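View pics/top0.png

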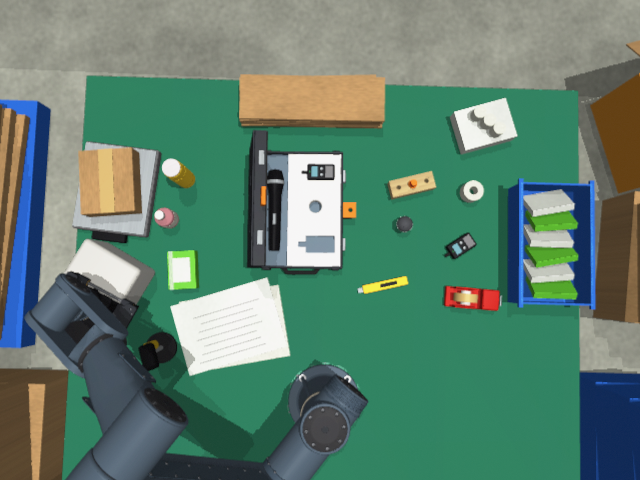

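```bash
cat > h.py <<'E'
import numpy as np, cv2
def load(n):
    z=np.load(f'pics/{n}.npz'); return z['p'],z['d'],z['K'],z['R'],z['t']
def ray(u,v,K,R,t,z):
    d=R.T@np.linalg.solve(K,[u,v,1.]); c=-R.T@t
    return c+d*((z-c[2])/d[2])
def proj(X,K,R,t):
    x=K@(R@np.asarray(X,float)+t); return x[:2]/x[2]
def cloud(d,K,R,t):
    v,u=np.mgrid[:480,:640]; 
    pc=np.stack([(u-K[0,2])/K[0,0]*d,(v-K[1,2])/K[1,1]*d,d],-1)
    return (pc-t)@R
def snap(n,tag):
    from plant import read_camera,camera_model
    m=camera_model(n); p,d=read_camera(n)
    np.savez(f'pics/{tag}.npz',p=p,d=d,K=m['camera_matrix'],R=m['R'],t=m['t'])
    cv2.imwrite(f'pics/{tag}.png',p[:,:,::-1]); return p,d,m['camera_matrix'],m['R'],m['t']
def crop(p,x0,y0,x1,y1,f,name):
    cv2.imwrite(f'pics/{name}.png',cv2.resize(p[y0:y1,x0:x1,::-1],None,fx=f,fy=f,interpolation=cv2.INTER_CUBIC))
E
python3 - <<'E'
from h import *
for n in ['top0','scene0']:
    p,d,K,R,t=load(n); P=cloud(d,K,R,t)
    hsv=cv2.cvtColor(p,cv2.COLOR_RGB2HSV)
    print(n)
    # bumps
    m=((P[...,2]>0.006)&(P[...,2]<0.25)&(P[...,0]>0.3)&(P[...,0]<0.85)&(P[...,1]>-0.6)&(P[...,1]<0.6)&(d>0)).astype(np.uint8)
    k,l,s,c=cv2.connectedComponentsWithStats(m)
    for i in range(1,k):
        if s[i,4]<40: continue
        q=P[l==i]; print(s[i],c[i].round(1),q.mean(0).round(3),'max z',np.percentile(q[:,2],98).round(3))
    om=cv2.inRange(hsv,(5,180,150),(18,255,255))
    k,l,s,c=cv2.connectedComponentsWithStats(om)
    for i in range(1,k):
        if s[i,4]<15: continue
        print('orange',s[i],c[i].round(1),P[l==i].mean(0).round(3))
p,*_=load('top0'); crop(p,370,160,520,280,5,'t1'); crop(p,240,125,365,280,4,'t2')
p,*_=load('scene0'); crop(p,100,180,260,350,4,'s1'); crop(p,270,110,460,350,3,'s2')
E
```

```text
top0
[ 239  103  146   27 2947] [309.6 115.6] [0.824 0.065 0.07 ] max z 0.091
[ 450  108   67   47 2064] [481.6 129. ] [ 0.8   -0.438  0.065] max z 0.11
[ 246  137  112  140 9728] [303.4 210.4] [0.548 0.075 0.054] max z 0.159
[ 114  146   47   97 3270] [136.3 188.4] [0.596 0.557 0.068] max z 0.119
[161 157  34  31 622] [177.6 172.2] [0.633 0.422 0.14 ] max z 0.195
[388 171  49  28 852] [411.3 184.3] [ 0.635 -0.238  0.043] max z 0.076
[ 507  177   38  127 3689] [524.3 242.5] [ 0.471 -0.558  0.08 ] max z 0.125
[460 180  24  22 385] [471.3 190.5] [ 0.622 -0.415  0.043] max z 0.058
[153 204  26  26 401] [165.7 217.1] [0.514 0.465 0.079] max z 0.13
[394 216  20  17 215] [404.  223.2] [ 0.519 -0.217  0.053] max z 0.066
[444 230  35  29 468] [460.4 245.2] [ 0.461 -0.389  0.025] max z 0.036
[ 104  249   51   44 1634] [125.8 273.1] [0.352 0.552 0.133] max z 0.167
[ 164  249   36   41 1178] [182.2 269. ] [0.369 0.42  0.043] max z 0.054
[357 275  52  19 418] [383.4 284.2] [ 0.341 -0.165  0.014] max z 0.024
[443 284  60  18 784] [470.8 294. ] [ 0.32  -0.415  0.047] max z 0.084
orange [409 180   
[... 505 characters left out ...]
.9 267.5] [ 0.497 -0.555  0.08 ] max z 0.121
[ 103  192   70   35 1669] [138.4 211. ] [ 0.327 -0.417  0.042] max z 0.08
[216 203  59  24 515] [243.5 213.9] [ 0.344 -0.166  0.013] max z 0.019
[ 506  207  123  111 8936] [565.9 261.8] [0.627 0.516 0.082] max z 0.191
[127 245  43  34 768] [147.5 261.5] [ 0.468 -0.387  0.023] max z 0.03
[209 257  22  26 425] [220.4 269.2] [ 0.528 -0.217  0.047] max z 0.062
[ 176  295   70   49 1954] [210.1 319.1] [ 0.646 -0.239  0.04 ] max z 0.074
[108 305  35  36 917] [125.  322.1] [ 0.631 -0.414  0.04 ] max z 0.053
[ 254  354  233   50 4888] [369.9 378.8] [0.83  0.06  0.084] max z 0.087
[  40  367  109   68 4574] [ 94.  403.5] [ 0.808 -0.438  0.069] max z 0.107
```

View pics/t1.png

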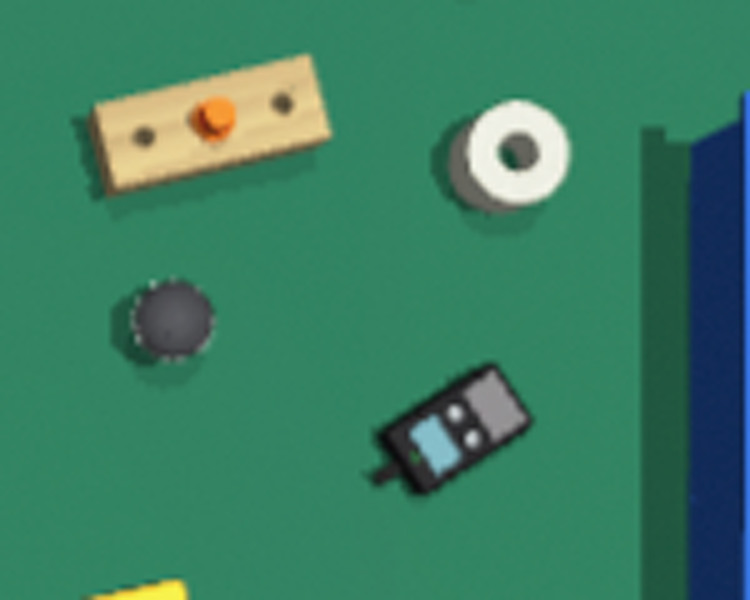

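View pics/t2.png

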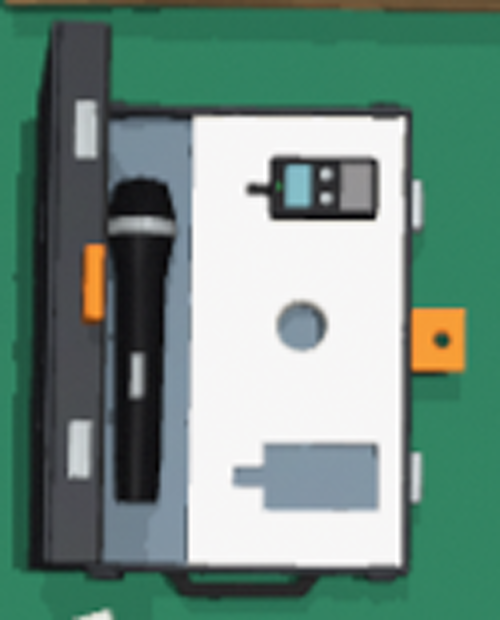

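View pics/s2.png

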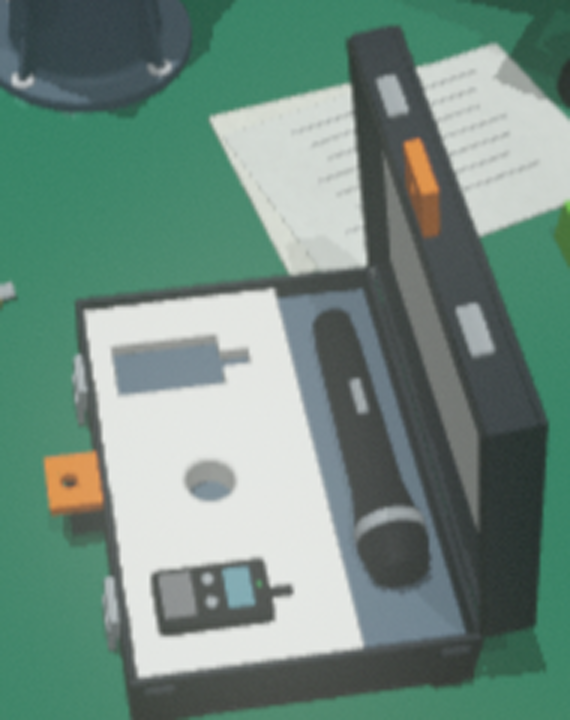

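```bash
python3 - <<'E'
from h import *
def rep(name,u,v,z,K,R,t): print(name,ray(u,v,K,R,t,z).round(4))
for n in ['top0','scene0']:
    p,d,K,R,t=load(n); hsv=cv2.cvtColor(p,cv2.COLOR_RGB2HSV); P=cloud(d,K,R,t)
    print(n)
    reg=(P[...,0]>0.3)&(P[...,0]<0.8)&(P[...,1]>-0.12)&(P[...,1]<0.25)&(d>0)
    # white foam
    w=(cv2.inRange(hsv,(0,0,190),(179,30,255))>0)&reg
    k,l,s,c=cv2.connectedComponentsWithStats(w.astype(np.uint8)); i=1+np.argmax(s[1:,4])
    wm=(l==i).astype(np.uint8)
    cs,h=cv2.findContours(wm,cv2.RETR_CCOMP,cv2.CHAIN_APPROX_NONE)
    for ci,hi in zip(cs,h[0]):
        a=cv2.contourArea(ci)
        if a<60: continue
        pts=np.array([ray(u,v,K,R,t,0.05)[:2] for u,v in ci[:,0]],np.float32)
        r=cv2.minAreaRect(pts*1000); print('outer' if hi[3]<0 else 'hole',a,np.round(r[0],1),np.round(r[1],1),round(r[2],1))
    # base hole in lug
    om=((cv2.inRange(hsv,(5,150,120),(20,255,255))>0)&(P[...,0]<0.8)&(P[...,0]>.3)&(P[...,1]<-0.02)&(P[...,1]>-.12)).astype(np.uint8)
    cs,h=cv2.findContours(om,cv2.RETR_CCOMP,cv2.CHAIN_APPROX_NONE)
    for ci,hi in zip(cs,h[0]):
        if hi[3]>=0 or cv2.contourArea(ci)>60:
            pts=np.array([ray(u,v,K,R,t,0.056)[:2] for u,v in ci[:,0]],np.float32)
            r=cv2.minAreaRect(pts*1000); print('lug',hi[3],cv2.contourArea(ci),np.round(r[0],1),np.round(r[1],1),round(r[2],1))
    # pack window
    bm=((P[...,2]>0.012)&(P[...,0]>.4)&(P[...,0]<.55)&(P[...,1]<-.3)&(P[...,1]>-.47)).astype(np.uint8)
    q=P[(bm>0)]; 
    cs,_=cv2.findContours(bm,cv2.RETR_EXTERNAL,cv2.CHAIN_APPROX_NONE); ci=max(cs,key=len)
    pts=np.array([ray(u,v,K,R,t,0.026)[:2] for u,v in ci[:,0]],np.float32)
    r=cv2.minAreaRect(pts*1000); print('pack',np.round(r[0],1),np.round(r[1],1),round(r[2],1))
E
```

```text
top0
outer 5741.5 [552.9  45.8] [325.2 153.7] 1.5
hole 556.0 [451.4  35.8] [ 52.2 110. ] 1.6
hole 142.5 [562.7  42.7] [39.3 37.1] 46.5
hole 507.0 [663.6  37.6] [ 50.3 102.3] 1.7
lug -1 179.0 [553.9 -57. ] [43.9 34.8] 1.5
lug 0 13.5 [553.2 -60.6] [12.4 10.3] 46.4
lug 0 2.0 [572.6 -47.8] [4.1 4.2] 46.8
pack [ 458.2 -382.9] [46.7 97.2] 34.0
scene0
outer 8370.0 [551.8  46. ] [323.6 153.5] 1.1
hole 971.0 [660.6  37.7] [ 56.8 101.5] 1.2
hole 202.0 [565.7  42.5] [38.4 39.3] 43.0
hole 699.5 [453.2  34.8] [ 56.  112.5] 1.5
lug -1 235.0 [557.5 -56.6] [42.3 36. ] 1.3
lug 0 2.0 [575.  -62.2] [4.  3.2] 34.2
lug 0 31.5 [557.6 -59. ] [13.7 15.9] 44.2
pack [ 466.  -382.1] [57.4 94.8] 34.1
```

```bash
cat > plan.py <<'E'
import numpy as np, json
from scipy.spatial.transform import Rotation as Ro, Slerp
def down(az,tilt=0.0,tdir=None):
    x=np.array([np.cos(az),np.sin(az),0]); z=np.array([0,0,-1.]); y=np.cross(z,x)
    R=Ro.from_matrix(np.stack([x,y,z],1))
    if tilt: R=Ro.from_rotvec(tilt*np.array(tdir))*R
    return R
def cur():
    from plant import state
    s=state(); q=s['eef_rot']; return np.array(s['tool_pos']),Ro.from_quat([q[1],q[2],q[3],q[0]]),s
def az_of(R): v=R.as_matrix()[:,0]; return np.arctan2(v[1],v[0])
def plan(wps,start=None,dmax=55,amax=0.17):
    # wps: (pos m, Rotation, grip[, dmax]); start pose = commanded/measured
    p,R,s=cur()
    if start: p,R=np.array(start[0]),start[1]
    rows=[]
    for w in wps:
        tp,tR,g=w[:3]; tp=np.array(tp); dm=w[3] if len(w)>3 else dmax
        D=np.linalg.norm(tp-p)*1000; A=(R.inv()*tR).magnitude()
        n=max(1,int(np.ceil(max(D/dm,A/amax)-1e-3)))
        p0,R0=p,R; sl=Slerp([0,1],Ro.concatenate([R0,tR]))
        for i in range(1,n+1):
            gp=p0+(tp-p0)*i/n; gR=sl([i/n])[0]
            sh=np.round(R.inv().apply(gp-p)*1000,1); rv=np.round((R.inv()*gR).as_rotvec(),3)
            rows.append([*sh.tolist(),*rv.tolist(),g])
            p=p+R.apply(sh/1000); R=R*Ro.from_rotvec(rv)
    print(len(rows),'rows; end',p.round(4),'az',az_of(R).round(3))
    for i in range(0,len(rows),8):
        r=rows[i:i+8]; 
        while len(r)<8: r.append([0,0,0,0,0,0,r[-1][6]])
        print(json.dumps(r).replace('-0.0,','0,').replace('.0,',',').replace(' ',''))
E
python3 - <<'E'
from plan import *
from h import *
p,d,K,R,t=load('wrist0')
tp,TR,s=cur()
c=-R.T@t; print('cam in tool',TR.inv().apply(c-tp).round(4),'axis in tool',TR.inv().apply(R[2]).round(3), 'camx',TR.inv().apply(R[0]).round(3))
print('tool z',TR.as_matrix()[:,2])
plan([([.29,.53,.38],down(1.0),-1),([.49,.2,.42],down(.75),-1),([.463,-.1,.42],down(.6),-1),([.455,-.36,.20],down(.594),-1)])
E
```

```text
cam in tool [ 0.0006 -0.0706 -0.1812] axis in tool [-0.001  0.255  0.967] camx [ 1.    -0.001  0.001]
tool z [-0.00100381 -0.00136441 -0.99999857]
25 rows; end [ 0.455 -0.36   0.2  ] az 0.594
[[-5.2,5.7,-44.5,0,0,0.027,-1],[-5.1,5.9,-44.5,0,0.001,0.027,-1],[-4.9,6,-44.5,0,0,0.027,-1],[-4.7,6.2,-44.5,0,0.001,0.027,-1],[-21.2,43.3,-5,0,0,0.031,-1],[-19.9,44,-5,0,0,0.032,-1],[-18.4,44.5,-5,0,0,0.031,-1],[-17,45.2,-5.1,0,0,0.031,-1]]
[[-15.7,45.6,-5,0,0,0.031,-1],[-14.2,46.1,-5,0,0,0.032,-1],[-12.7,46.5,-5,0,0,0.031,-1],[-11.3,46.9,-5,0,0,0.031,-1],[-37.4,33.5,0,0,0,0.025,-1],[-36.5,34.5,0,0,0,0.025,-1],[-35.7,35.3,-0.1,0,0,0.025,-1],[-34.7,36.2,0,0,0,0.025,-1]]
[[-33.9,37.1,0,0,0,0.025,-1],[-32.9,37.9,0,0,0,0.025,-1],[-21.9,30,31.4,0,0,0.001,-1],[-21.9,30.1,31.4,0,0,0.001,-1],[-21.9,30,31.4,0,0,0.001,-1],[-21.8,30.1,31.5,0,0,0,-1],[-21.8,30.1,31.4,0,0,0.001,-1],[-21.8,30.1,31.4,0,0,0.001,-1]]
[[-21.8,30.1,31.4,0,0,0.001,-1],[0,0,0,0,0,0,-1],[0,0,0,0,0,0,-1],[0,0,0,0,0,0,-1],[0,0,0,0,0,0,-1],[0,0,0,0,0,0,-1],[0,0,0,0,0,0,-1],[0,0,0,0,0,0,-1]]
```

Emit:
{"fn": "carry_out", "kwargs": {"motion": [[-5,6,-45,0,0,0.027,-1],[-5,6,-45,0,0,0.027,-1],[-5,6,-45,0,0,0.027,-1],[-5,6,-45,0,0,0.027,-1],[-21,43,-5,0,0,0.031,-1],[-20,44,-5,0,0,0.032,-1],[-18,45,-5,0,0,0.031,-1],[-17,45,-5,0,0,0.031,-1]]}}

```text
time: 1.15
tool_pos: [0.3911, 0.3641, 0.4026]
eef_rot: [0.0, 0.906, 0.423, -0.0]
contact_force: [-0.5, 1.1, 0.6]
finger_gap: 0.087
```

Emit:
{"fn": "carry_out", "kwargs": {"motion": [[-16,46,-5,0,0,0.031,-1],[-14,46,-5,0,0,0.032,-1],[-13,46,-5,0,0,0.031,-1],[-11,47,-5,0,0,0.031,-1],[-37,34,0,0,0,0.025,-1],[-37,34,0,0,0,0.025,-1],[-36,35,0,0,0,0.025,-1],[-35,36,0,0,0,0.025,-1]]}}

```text
time: 2.15
tool_pos: [0.4711, -0.0009, 0.4225]
eef_rot: [-0.0, 0.948, 0.319, -0.0]
contact_force: [0.4, -0.3, 0.3]
finger_gap: 0.0871
```

Emit:
{"fn": "carry_out", "kwargs": {"motion": [[-34,37,0,0,0,0.025,-1],[-33,38,0,0,0,0.025,-1],[-25,34,35,0,0,0,-1],[-25,34,35,0,0,0,-1],[-25,34,35,0,0,0,-1],[-25,34,35,0,0,0,-1],[-25,34,35,0,0,0,-1],[-25,34,35,0,0,0,-1]]}}

```text
time: 3.15
tool_pos: [0.4535, -0.3539, 0.2114]
eef_rot: [-0.0, 0.955, 0.295, 0.0]
contact_force: [0.3, 0.0, 1.0]
finger_gap: 0.0874
```

```bash
python3 - <<'E'
from h import *; from plan import *
p,d,K,R,t=snap('wrist','w1')
tp,TR,s=cur(); print(tp,az_of(TR)); print(proj([.463,-.39,.026],K,R,t))
E
```

```text
[ 0.45165302 -0.35809635  0.20644518] 0.5971867979930033
[307.489667  246.3820252]
```

View pics/w1.png

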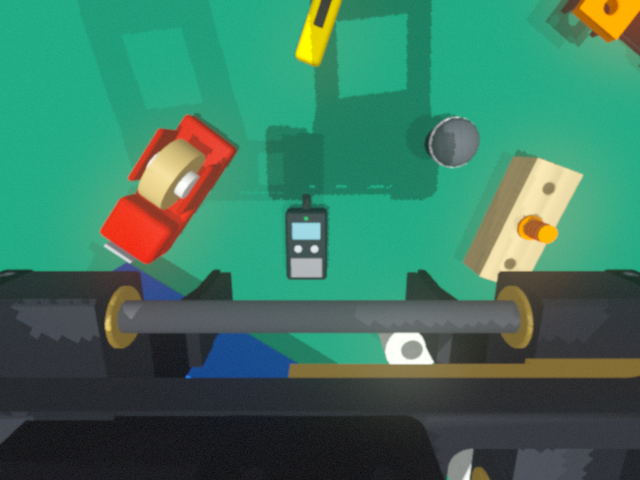

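```bash
python3 - <<'E'
from h import *; from plan import *
p,d,K,R,t=load('w1'); crop(p,240,170,380,300,5,'w1c')
g=p.astype(int).max(2)
hsv=cv2.cvtColor(p,cv2.COLOR_RGB2HSV)
m=np.zeros((480,640),np.uint8); roi=(slice(180,292),slice(270,345))
# non-green
gm=cv2.inRange(hsv,(65,70,20),(95,255,255))
m[roi]=(gm[roi]==0)
k,l,s,c=cv2.connectedComponentsWithStats(m); i=1+np.argmax(s[1:,4]); print(s[i],c[i])
b=cv2.morphologyEx((l==i).astype(np.uint8),cv2.MORPH_OPEN,np.ones((17,17),np.uint8))
cs,_=cv2.findContours(b,cv2.RETR_EXTERNAL,cv2.CHAIN_APPROX_NONE);ci=max(cs,key=cv2.contourArea)
print(cv2.boundingRect(ci))
pts=np.array([ray(u,v,K,R,t,0.026)[:2] for u,v in ci[:,0]],np.float32)
r=cv2.minAreaRect(pts*1000); print('block',np.round(r[0],1),np.round(r[1],1),round(r[2],2))
# window (blue-ish) and grey label centre
for nm,lo,hi in [('win',(85,20,150),(120,120,255)),('lab',(0,0,110),(179,60,210))]:
    w=np.zeros_like(m); w[roi]=cv2.inRange(hsv,lo,hi)[roi]
    k,l,s,c=cv2.connectedComponentsWithStats(w)
    for j in range(1,k):
        if s[j,4]>100: print(nm,s[j],c[j],ray(*c[j],K,R,t,0.026).round(4))
E
```

```text
[ 287  212   39   67 1852] [306.17764579 249.73434125]
(289, 241, 35, 38)
block [ 470.1 -403.8] [38.2 43.1] 34.42
win [292 223  29  17 490] [305.97142857 230.98367347] [ 0.4519 -0.3765  0.026 ]
lab [290 258  33  20 643] [306.27216174 267.41213064] [ 0.4755 -0.411   0.026 ]
```

View pics/w1c.png

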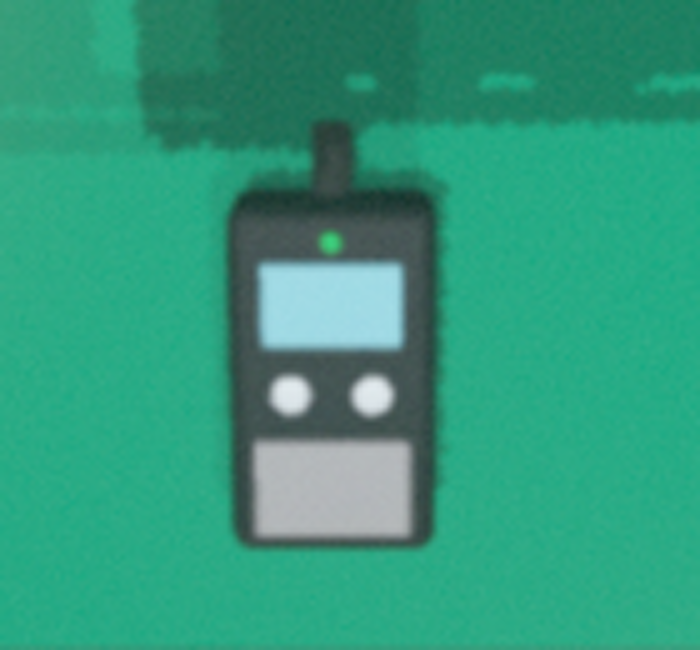

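```bash
python3 - <<'E'
from h import *; from plan import *
p,d,K,R,t=load('w1')
c=ray(306.5,246,K,R,t,.026); print(c)
for v in (213,215,217,279): print(v,ray(306.5,v,K,R,t,.026))
yaw=.6
# from win/label line
print(cloud(d,K,R,t)[240:252,300:312,2].mean())
# pack grasp offset perp
plan([([*c[:2],.10],down(yaw),-1),([*c[:2],.023],down(yaw),-1,30)])
E
```

```text
[ 0.46186147 -0.39025179  0.026     ]
213 [ 0.44138666 -0.35977183  0.026     ]
215 [ 0.44259887 -0.3615764   0.026     ]
217 [ 0.44381471 -0.36338636  0.026     ]
279 [ 0.48339435 -0.42230685  0.026     ]
0.02554505880431522
6 rows; end [ 0.4618 -0.3903  0.023 ] az 0.6
[[-3.1,10.9,35.5,-0.001,0.001,-0.001,-1],[-3.1,10.9,35.4,-0.001,0.001,-0.001,-1],[-3.2,10.8,35.5,-0.001,0.001,-0.001,-1],[0,0,25.7,0,0,0,-1],[0,0,25.6,0,0,0,-1],[0,0,25.7,0,0,0,-1],[0,0,0,0,0,0,-1],[0,0,0,0,0,0,-1]]
```

Emit:
{"fn": "carry_out", "kwargs": {"motion": [[-3,11,36,0,0,0,-1],[-3,11,36,0,0,0,-1],[-3,11,36,0,0,0,-1],[0,0,26,0,0,0,-1],[0,0,26,0,0,0,-1],[0,0,24,0,0,0,-1],[0,0,0,0,0,0,-1],[0,0,0,0,0,0,0]], "newtons": 25}}

```text
time: 4.2
tool_pos: [0.4654, -0.3853, 0.0294]
eef_rot: [0.0, 0.955, 0.296, 0.0]
contact_force: [-0.0, 0.1, -0.0]
finger_gap: 0.0826
```

Emit:
{"fn": "carry_out", "kwargs": {"motion": [[0,0,0,0,0,0,1],[0,0,0,0,0,0,1],[0,0,0,0,0,0,1],[0,0,0,0,0,0,1],[0,0,-20,0,0,0,1],[0,0,-40,0,0,0,1],[0,0,-40,0,0,0,1],[0,0,-40,0,0,0,1]]}}

```text
time: 5.2
tool_pos: [0.4649, -0.3848, 0.1699]
eef_rot: [-0.0, 0.955, 0.296, -0.0]
contact_force: [-1.4, -0.3, 0.3]
finger_gap: 0.0057
```

```bash
python3 - <<'E'
from h import *; from plan import *
tp,TR,s=cur(); print(s['time'],tp,az_of(TR),s['qd'].round(3))
p,d,K,R,t=snap('wrist','w2')
tp,TR,s=cur(); print(s['time'],tp,az_of(TR),s['qd'].round(3),s['finger_gap'])
p,d,K,R,t=snap('top','t2b')
tp,TR,s=cur(); print(s['time'],tp,az_of(TR),s['qd'].round(3),s['finger_gap'])
crop(p,370,160,520,280,5,'t2c')
E
```

```text
5.2 [ 0.46485981 -0.38478739  0.16993012] 0.6000159201585258 [ 0.001 -0.409 -0.28  -0.001  0.681 -0.001]
5.25 [ 0.46733853 -0.38750121  0.17573576] 0.6002866271169763 [ 0.001  0.024 -0.008  0.005 -0.139 -0.001] 0.0034223806344250364
5.3 [ 0.46735213 -0.38760688  0.17379012] 0.600197567555628 [-0.002  0.055  0.059 -0.001 -0.042  0.002] 0.0021489837296119734
```

View pics/w2.png

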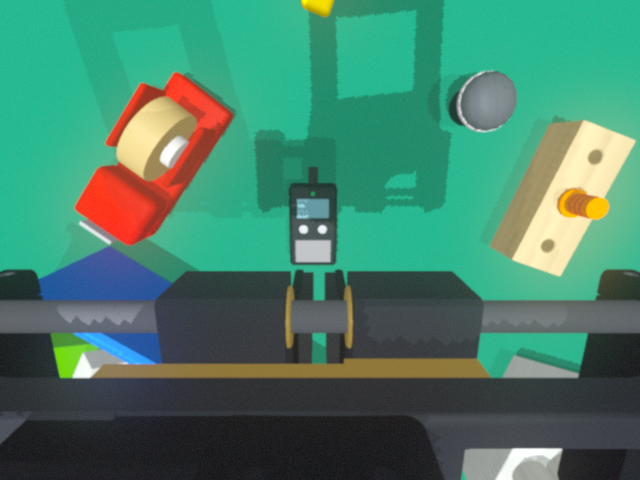

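View pics/t2c.png

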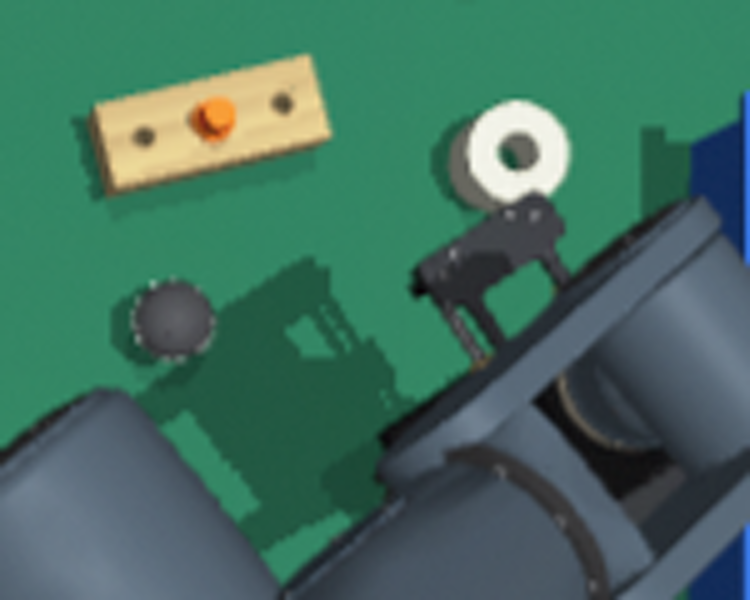

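Emit:
{"fn": "carry_out", "kwargs": {"motion": [[0,0,-10,0,0,0,-0.35],[0,0,-10,0,0,0,-0.35],[0,0,-10,0,0,0,-0.35],[0,0,0,0,0,0,-0.35],[0,0,0,0,0,0,-0.35],[0,0,0,0,0,0,-0.35],[0,0,0,0,0,0,-0.35],[0,0,0,0,0,0,-0.35]]}}

```text
time: 6.3
tool_pos: [0.465, -0.3849, 0.1986]
eef_rot: [-0.0, 0.955, 0.296, -0.0]
contact_force: [-0.1, -0.7, 0.9]
finger_gap: 0.0583
```

```bash
python3 - <<'E'
from h import *; from plan import *
tp,TR,s=cur(); print(s['time'],tp,az_of(TR),s['qd'].round(3),s['finger_gap'])
p,d,K,R,t=snap('wrist','w3')
tp,TR,s=cur(); print(s['time'],tp,az_of(TR),s['qd'].round(3),s['finger_gap'])
crop(p,240,150,380,280,5,'w3c')
E
```

```text
6.3 [ 0.46499578 -0.38491736  0.19857471] 0.6000212160136732 [ 0.002 -0.002  0.    -0.001 -0.001 -0.001] 0.05826598168024103
6.35 [ 0.46502036 -0.38495042  0.19861559] 0.6000224318600674 [ 0.    -0.001  0.001  0.001  0.001 -0.001] 0.05860408219371302
```

View pics/w3c.png

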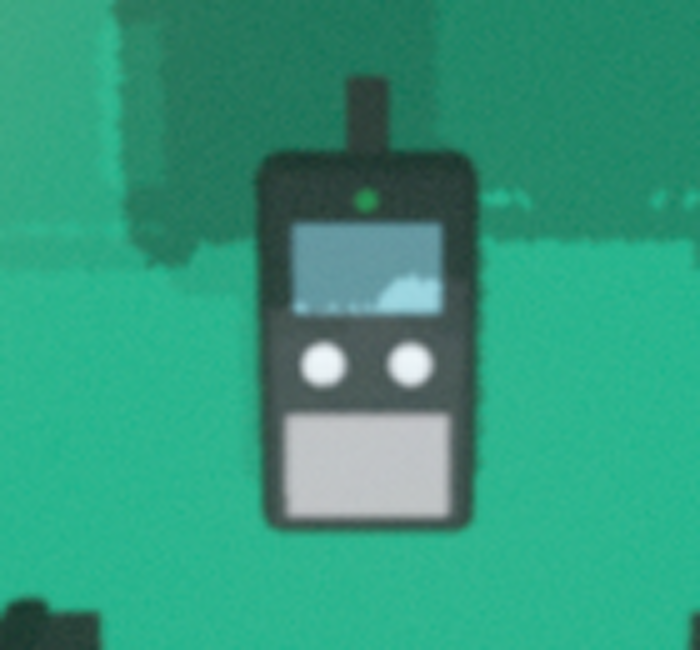

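```bash
python3 - <<'E'
from h import *; from plan import *
p,d,K,R,t=load('w3')
B=ray(313.4,150+528/5,K,R,t,.026)[:2]; W=ray(313.4,150+268/5,K,R,t,.026)[:2];L=ray(313.4,150+466/5,K,R,t,.026)[:2]
yv=(W-L)/np.linalg.norm(W-L); print('yaw',np.arctan2(-yv[0],yv[1]),np.linalg.norm(W-L))
for v in (152,165,170): print(v,np.linalg.norm(ray(313.4,150+v/5,K,R,t,.026)[:2]-B))
print('top edge z0',np.linalg.norm(ray(313.4,150+152/5,K,R,t,.0)[:2]-B))
# aerial tip at 13mm+4.5 top
T=ray(313.4,150+76/5,K,R,t,.0175)[:2]; print('B->tip',np.linalg.norm(T-B))
c=B+yv*.040; print(c, 'tip based',T-yv*.056)
l=ray(240+258/5,150+300/5,K,R,t,.026)[:2]; r=ray(240+478/5,150+300/5,K,R,t,.026)[:2]; print('w',np.linalg.norm(l-r))
yaw=np.arctan2(-yv[0],yv[1])
tp,TR,s=cur()
plan([([*c,.09],down(yaw),-.35),([*c,.021],down(yaw),-.35,30)])
E
```

```text
yaw 0.5967613347788011 0.04213015483168137
152 0.07940574728446297
165 0.07680542870778846
170 0.07580268332462019
top edge z0 0.07698327101613175
B->tip 0.09398132014629795
[ 0.4611162  -0.38955126] tip based [ 0.46213845 -0.39129737]
w 0.045311591646349215
5 rows; end [ 0.4611 -0.3895  0.021 ] az 0.597
[[-2.9,0.8,54.3,0,0,0.002,-0.35],[-2.9,0.8,54.3,0,0,0.001,-0.35],[0,0,23,0,0,0,-0.35],[0,0,23,0,0,0,-0.35],[0,0,23,0,0,0,-0.35],[0,0,0,0,0,0,-0.35],[0,0,0,0,0,0,-0.35],[0,0,0,0,0,0,-0.35]]
```

Emit:
{"fn": "carry_out", "kwargs": {"motion": [[-3,1,54,0,0,0,-0.35],[-3,1,54,0,0,0,-0.35],[0,0,23,0,0,0,-0.35],[0,0,23,0,0,0,-0.35],[0,0,22.5,0,0,0,-0.35],[0,0,0,0,0,0,-0.35],[0,0,0,0,0,0,-0.35],[0,0,0,0,0,0,1]], "newtons": 25}}

```text
time: 7.35
tool_pos: [0.4618, -0.3908, 0.0235]
eef_rot: [0.001, 0.955, 0.296, 0.0]
contact_force: [-0.6, -0.3, -0.0]
finger_gap: 0.0547
```

Emit:
{"fn": "carry_out", "kwargs": {"motion": [[0,0,0,0,0,0,1],[0,0,0,0,0,0,1],[0,0,0,0,0,0,1],[0,0,0,0,0,0,1],[0,0,0,0,0,0,1],[0,0,-15,0,0,0,1],[0,0,-15,0,0,0,1],[0,0,0,0,0,0,1]]}}

```text
time: 8.35
tool_pos: [0.4623, -0.3913, 0.0545]
eef_rot: [0.002, 0.955, 0.296, 0.001]
contact_force: [0.9, -0.2, -0.1]
finger_gap: 0.0004
```

```bash
python3 - <<'E'
from h import *; from plan import *
tp,TR,s=cur(); print(s['time'],tp,az_of(TR),s['qd'].round(3),s['finger_gap'])
plan([([.462,-.39,.13],down(.59),1),([.4515,.0248,.13],down(.027),1)])
E
```

```text
8.35 [ 0.46230237 -0.39130611  0.05446146] 0.6000073754990336 [-0.002  0.022  0.018  0.    -0.007  0.002] 0.0004069202020492504
10 rows; end [0.4515 0.0248 0.13  ] az 0.027
[[0.3,-0.5,-37.8,0.002,0,0.005,1],[0.2,-0.5,-37.7,0.002,0,0.005,1],[27.8,-43.8,0,0,0,0.07,1],[24.6,-45.7,0,0,0,0.071,1],[21.3,-47.2,0,0,0,0.07,1],[18,-48.7,0,0,0,0.071,1],[14.4,-49.8,-0.1,0,0,0.07,1],[11,-50.7,0,0,0,0.07,1]]
[[7.4,-51.3,0,0,0,0.071,1],[3.7,-51.8,0,0,-0.001,0.07,1],[0,0,0,0,0,0,1],[0,0,0,0,0,0,1],[0,0,0,0,0,0,1],[0,0,0,0,0,0,1],[0,0,0,0,0,0,1],[0,0,0,0,0,0,1]]
```

```bash
python3 - <<'E'
from h import *; from plan import *
p,d,K,R,t=snap('wrist','w4')
p,d,K,R,t=snap('scene','s4'); crop(p,60,150,300,350,3,'s4c')
E
```

```text
(no output)
```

View pics/w4.png

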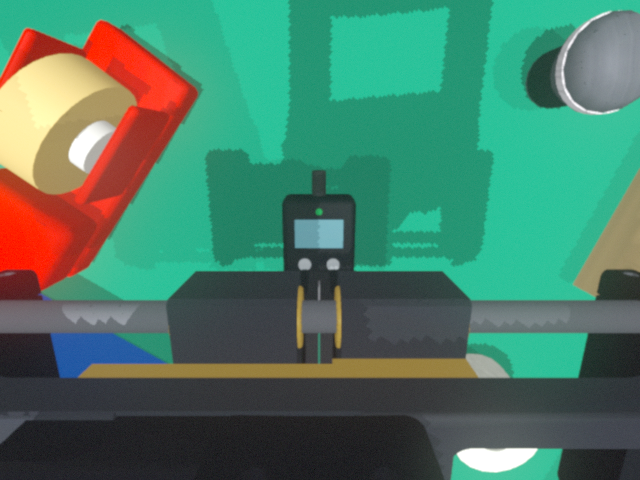

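View pics/s4c.png

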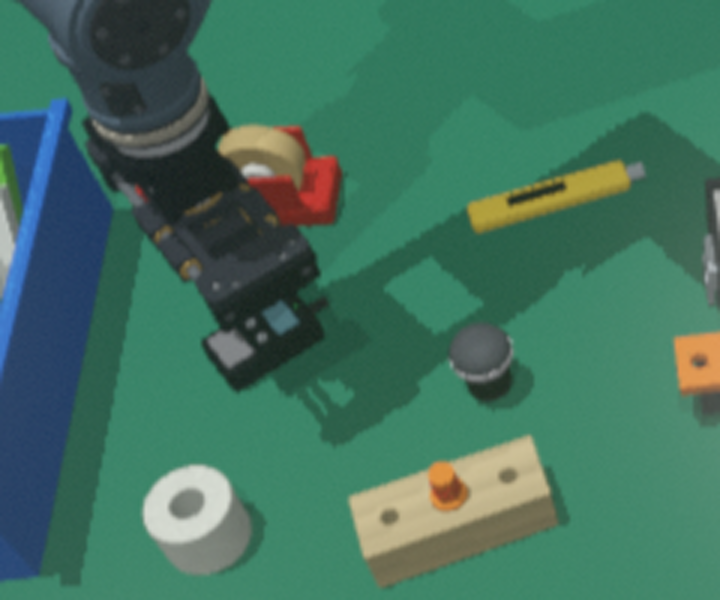

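```bash
python3 - <<'E'
from h import *; from plan import *
p,d,K,R,t=load('w3')
W=ray(313.4,150+268/5,K,R,t,.026)[:2]; c=np.array([.4615,-.390])
p,d,K,R,t=load('w4'); W2=ray(318.8,234,K,R,t,.026)[:2]; print('shift',W2-W,'c now',c+W2-W, 'z',cloud(d,K,R,t)[240:250,300:340,2].mean())
l=ray(283.5,250,K,R,t,.026)[:2]; r=ray(355,250,K,R,t,.026)[:2]; print(np.linalg.norm(l-r),(l-r))
P=cloud(d,K,R,t)
tp,TR,s=cur(); print(s['time'],tp,s['finger_gap'],az_of(TR))
# finger depth points
L=(P-tp)@TR.as_matrix(); sel=(np.abs(L[...,0])<.03)&(np.abs(L[...,1])<.02)&(L[...,2]>-.08)&(L[...,2]<.02)&(d>0)
q=L[sel]; print(len(q), q.min(0),q.max(0)); print(np.percentile(q[:,2],[50,90,99]))
plan([([.4615,-.39,.12],TR,-.35)])
E
```

```text
shift [-1.66007024e-04  2.63550381e-05] c now [ 0.46133399 -0.38997364] z 0.027034702825224008
0.044984567182770316 [-0.03710219 -0.02543695]
8.45 [ 0.46142857 -0.39022984  0.05297315] 0.0006551082138956063 0.6000140971803397
1834 [-0.0090222  -0.01161673 -0.07886534] [ 0.00903667  0.00887168 -0.01973557]
[-0.05049103 -0.02712113 -0.0208683 ]
2 rows; end [ 0.4615 -0.39    0.12  ] az 0.6
[[0.1,0,-33.5,0,0,0,-0.35],[0.1,-0.1,-33.5,0,0,0,-0.35],[0,0,0,0,0,0,-0.35],[0,0,0,0,0,0,-0.35],[0,0,0,0,0,0,-0.35],[0,0,0,0,0,0,-0.35],[0,0,0,0,0,0,-0.35],[0,0,0,0,0,0,-0.35]]
```

Emit:
{"fn": "carry_out", "kwargs": {"motion": [[0,0,0,0,0,0,-0.4],[0,0,0,0,0,0,-0.4],[0,0,0,0,0,0,-0.4],[0,0,0,0,0,0,-0.4],[0,0,0,0,0,0,-0.4],[0,0,0,0,0,0,-0.4],[0,0,19,0,0,0,-0.4],[0,0,19,0,0,0,-0.4]], "newtons": 35}}

```text
time: 9.45
tool_pos: [0.461, -0.3898, 0.0128]
eef_rot: [-0.0, 0.955, 0.295, -0.0]
contact_force: [0.6, 0.9, -0.4]
finger_gap: 0.0601
```

Emit:
{"fn": "carry_out", "kwargs": {"motion": [[0,0,0,0,0,0,-0.4],[0,0,0,0,0,0,1],[0,0,0,0,0,0,1],[0,0,0,0,0,0,1],[0,0,0,0,0,0,1],[0,0,0,0,0,0,1],[0,0,0,0,0,0,1],[0,0,0,0,0,0,1]]}}

```text
time: 10.45
tool_pos: [0.4612, -0.39, 0.0143]
eef_rot: [0.0, 0.955, 0.296, -0.0]
contact_force: [0.4, 0.4, 0.8]
finger_gap: 0.0029
```

```bash
python3 - <<'E'
from h import *; from plan import *
p,d,K,R,t=snap('wrist','w5')
tp,TR,s=cur(); print(s['time'],tp,s['finger_gap'],s['contact_force'],s['joint_efforts']); print('TCP px',proj(tp,K,R,t),'grasp',proj(tp-.011*TR.as_matrix()[:,2],K,R,t))
print(cloud(d,K,R,t)[250:360:10,319].round(3))
p,d,K,R,t=snap('scene','s5'); crop(p,60,150,300,350,3,'s5c')
print('TCP scene px',proj(tp,K,R,t))
E
```

```text
10.5 [ 0.46120346 -0.39003827  0.01423477] 0.0012460120970501055 [-0.29110746 -0.62790115 -0.4726349 ] [ 1.09531982e-03 -4.64076412e+01 -1.04471505e+01 -2.11034704e-02
  7.99111160e-02  7.73808733e-05]
TCP px [318.84446655 278.1652381 ] grasp [318.82758218 285.82913135]
[[ 0.45  -0.373  0.027]
 [ 0.453 -0.378  0.026]
 [ 0.456 -0.382  0.026]
 [ 0.46  -0.387  0.025]
 [ 0.463 -0.392  0.025]
 [ 0.442 -0.362  0.115]
 [ 0.443 -0.363  0.12 ]
 [ 0.444 -0.364  0.121]
 [ 0.445 -0.366  0.121]
 [ 0.479 -0.416  0.026]
 [ 0.483 -0.421  0.025]]
TCP scene px [147.85400109 261.24382065]
```

View pics/w5.png

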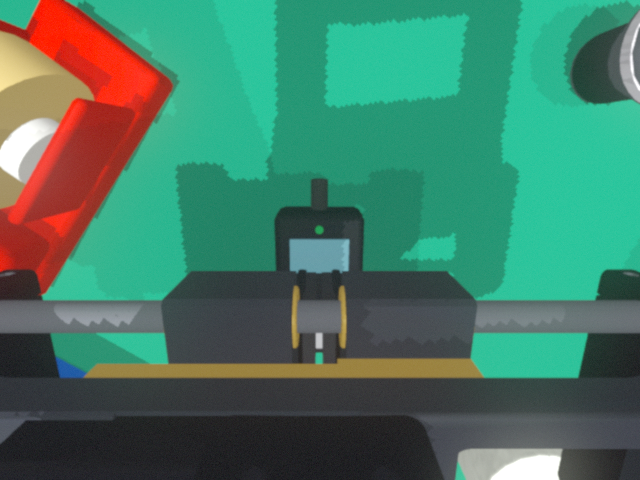

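View pics/s5c.png

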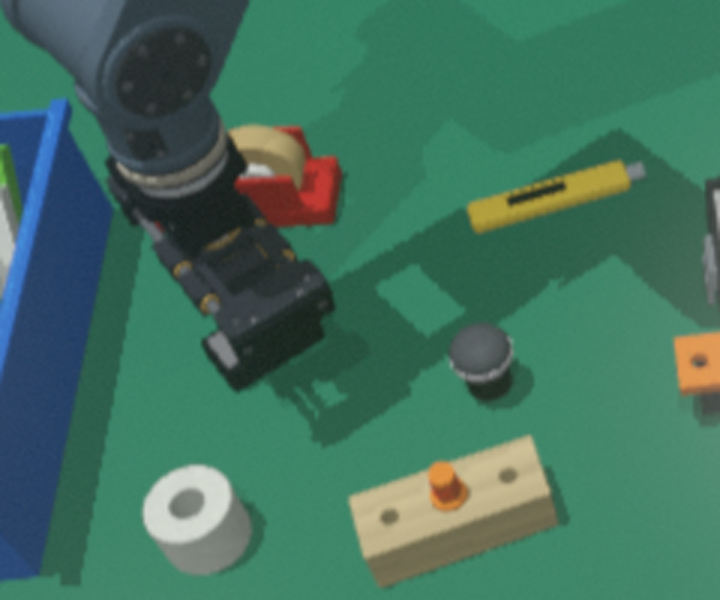

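```bash
python3 - <<'E'
from h import *
from scipy.spatial.transform import Rotation as Ro
def tool(R,t):
    # cam in tool from calibration
    pass
ci=np.array([ .0006,-.0706,-.1812]); 
cx=np.array([1,-.001,0]);cz=np.array([-.001,.255,.967]);cy=np.cross(cz,cx)
for n in ['w1','w3','w5']:
    p,d,K,R,t=load(n)
    v,u=np.mgrid[:480,:640]; pc=np.stack([(u-K[0,2])/K[0,0]*d,(v-K[1,2])/K[1,1]*d,d],-1)
    L=ci+pc[...,:1]*cx+pc[...,1:2]*cy+pc[...,2:]*cz
    print(n)
    for row in range(265,375,8):
        print(row,[tuple((L[row,c]*1000).round(0).astype(int).tolist()) for c in ([120,160,200,215,225,240] if n=='w1' else [235,245,255,262,375,385] if n=='w3' else [200,280,303,310,319,330,338])])
E
```

```text
w1
265 [(-236, 66, 212), (-189, 66, 212), (-142, 66, 213), (-123, 66, 212), (-112, 66, 212), (-94, 66, 212)]
273 [(-51, -39, -96), (-191, 77, 213), (-142, 76, 212), (-49, -12, -24), (-46, -10, -20), (-94, 76, 213)]
281 [(-48, -39, -102), (-191, 87, 212), (-143, 87, 213), (-48, -10, -30), (-43, -10, -29), (-95, 87, 213)]
289 [(-47, -38, -104), (-186, 91, 198), (-50, -12, -43), (-45, -11, -40), (-43, -6, -30), (-95, 97, 212)]
297 [(-47, -36, -104), (-181, 95, 185), (-49, -11, -48), (-44, -9, -44), (-43, -3, -31), (-95, 106, 210)]
305 [(-47, -34, -105), (-38, -34, -104), (-28, -34, -105), (-24, -34, -104), (-22, -34, -104), (-18, -34, -104)]
313 [(-47, -32, -106), (-37, -32, -105), (-28, -32, -106), (-24, -33, -106), (-22, -32, -106), (-18, -32, -106)]
321 [(-46, -31, -107), (-37, -31, -106), (-28, -30, -106), (-24, -31, -107), (-22, -31, -106), (-18, -30, -106)]
329 [(-47, -29, -107), (-37, -28, -106), (-28, -28, -106), (-24, -29, -107), (-22, -28, -106), (-18, -29, -106)]
337 [(-47, -26, -107), (-48, -15, -87), (-43, -3, -66), (-44, 8, -48), (-109, 144, 181), (-95, 152, 196)]
345 [(-4
[... 2828 characters left out ...]
, -31, -107)]
329 [(-25, -32, -113), (-8, -32, -112), (-3, -29, -106), (-1, -29, -107), (1, -29, -107), (3, -28, -106), (5, -29, -107)]
337 [(-25, -30, -113), (-8, -30, -112), (-5, -4, -68), (-3, -4, -68), (1, 29, -13), (5, -4, -68), (7, -11, -81)]
345 [(-26, -28, -113), (-8, -28, -113), (-5, -1, -68), (-3, 0, -67), (1, 34, -12), (5, -1, -68), (7, -11, -85)]
353 [(-26, -26, -112), (-8, -26, -112), (-5, 3, -68), (-3, 3, -68), (1, 57, 15), (5, 2, -69), (7, -9, -86)]
361 [(-26, -24, -113), (-8, -24, -112), (-5, 6, -68), (-3, 6, -68), (1, 63, 15), (5, 6, -69), (5, -24, -113)]
369 [(-25, -25, -117), (-8, -24, -116), (-3, -25, -117), (-1, -25, -116), (1, -24, -116), (3, -25, -117), (5, -25, -117)]
```

Emit:
{"fn": "carry_out", "kwargs": {"motion": [[0,0,0,0,0,0,-0.4],[0,0,0,0,0,0,-0.4],[0,0,0,0,0,0,-0.4],[0,0,0,0,0,0,-0.4],[0,0,0,0,0,0,-0.4],[0,0,0,0,0,0,-0.4],[0,0,8,0,0,0,-0.4],[0,0,0,0,0,0,-0.4]]}}

```text
time: 11.55
tool_pos: [0.4607, -0.3895, 0.0054]
eef_rot: [-0.001, 0.955, 0.295, -0.0]
contact_force: [0.2, -0.6, -0.2]
finger_gap: 0.0602
```

Emit:
{"fn": "carry_out", "kwargs": {"motion": [[0,0,3,0,0,0,-0.4],[0,0,0,0,0,0,-0.4],[0,0,0,0,0,0,0.4],[0,0,0,0,0,0,0.4],[0,0,0,0,0,0,0.4],[0,0,0,0,0,0,0.4],[0,0,0,0,0,0,0.4],[0,0,0,0,0,0,0.4]]}}

```text
time: 12.55
tool_pos: [0.4613, -0.3901, 0.0034]
eef_rot: [0.0, 0.955, 0.296, 0.0]
contact_force: [0.1, 0.6, 1.0]
finger_gap: 0.045
```

Emit:
{"fn": "carry_out", "kwargs": {"motion": [[0,0,0,0,0,0,-0.4],[0,0,0,0,0,0,-0.4],[0,0,5,0,0,0,-0.4],[0,0,4,0,0,0,-0.4],[0,0,0,0,0,0,-0.4],[0,0,0,0,0,0,1],[0,0,0,0,0,0,1],[0,0,0,0,0,0,1]], "newtons": 35}}

```text
time: 13.55
tool_pos: [0.4613, -0.3901, -0.0056]
eef_rot: [0.0, 0.955, 0.296, 0.0]
contact_force: [0.2, -0.6, -0.3]
finger_gap: 0.0456
```

Emit:
{"fn": "carry_out", "kwargs": {"motion": [[0,0,0,0,0,0,1],[0,0,-20,0,0,0,1],[0,0,-40,0,0,0,1],[0,0,-40,0,0,0,1],[0,0,-40,0,0,0,1],[0,0,0,0,0,0,1],[0,0,0,0,0,0,1],[0,0,0,0,0,0,1]]}}

```text
time: 14.55
tool_pos: [0.4603, -0.3889, 0.1328]
eef_rot: [-0.002, 0.955, 0.295, -0.001]
contact_force: [0.6, -0.2, -0.6]
finger_gap: 0.0458
```

```bash
python3 - <<'E'
from h import *; from plan import *
p,d,K,R,t=snap('wrist','w6')
tp,TR,s=cur(); print(s['time'],tp,s['finger_gap'],s['contact_force'])
plan([([.4516,.0249,.15],down(.027),1)])
E
```

```text
14.6 [ 0.46033916 -0.38905464  0.13266987] 0.04540944750076791 [-1.02538968 -0.03861248 -1.84292244]
8 rows; end [0.4516 0.0249 0.15  ] az 0.027
[[28.3,-43.3,-2,0,0,0.072,1],[25.1,-45.3,-2,-0.001,0,0.071,1],[21.9,-46.9,-2.1,0,0.001,0.072,1],[18.4,-48.4,-2.1,-0.001,0,0.071,1],[14.9,-49.5,-2.1,0,0,0.072,1],[11.4,-50.5,-2.1,-0.001,0,0.072,1],[7.6,-51.2,-2.1,0,0,0.071,1],[4,-51.6,-2.1,0,0,0.072,1]]
```

View pics/w6.png

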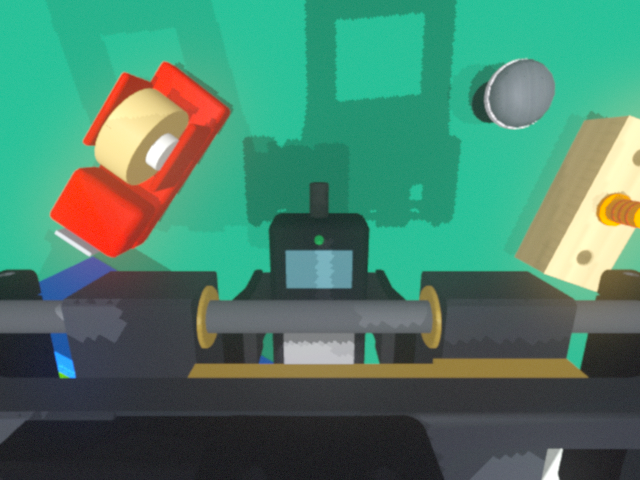

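Emit:
{"fn": "carry_out", "kwargs": {"motion": [[20,-31,-2,0,0,0.082,1],[18,-33,-2,0,0,0.082,1],[16,-34,-2,0,0,0.082,1],[13,-35,-2,0,0,0.082,1],[10,-36,-2,0,0,0.082,1],[7,-37,-2,0,0,0.082,1],[4,-37,-2,0,0,0.08,1],[0,-20,0,0,0,0,1]]}}

```text
time: 15.6
tool_pos: [0.458, -0.1063, 0.1474]
eef_rot: [-0.001, 1.0, 0.014, -0.001]
contact_force: [0.7, -1.0, -1.1]
finger_gap: 0.0455
```

Emit:
{"fn": "carry_out", "kwargs": {"motion": [[0,0,0,0,0,0,1],[0,0,0,0,0,0,1],[0,0,0,0,0,0,1],[0,0,0,0,0,0,1],[0,0,0,0,0,0,1],[0,0,0,0,0,0,1],[0,0,0,0,0,0,1],[0,0,0,0,0,0,1]]}}

```text
time: 16.6
tool_pos: [0.459, -0.1084, 0.1483]
eef_rot: [0.0, 1.0, 0.014, 0.0]
contact_force: [0.3, -0.5, -1.0]
finger_gap: 0.0452
```

```bash
python3 - <<'E'
from h import *; from plan import *
tp,TR,s=cur(); print(s['time'],tp,az_of(TR),s['finger_gap'],s['contact_force'])
p,d,K,R,t=snap('wrist','w7')
tp,TR,s=cur(); print(s['time'],tp,az_of(TR),s['finger_gap'],s['contact_force'])
E
```

```text
16.6 [ 0.4590206  -0.10839648  0.14826579] 0.0280755647055302 0.04521700924045136 [ 0.3117243  -0.46332105 -1.01996095]
16.65 [ 0.45898553 -0.1083803   0.14828128] 0.028120791217390514 0.04574471620124054 [ 0.2110029   0.39335527 -0.48928283]
```

View pics/w7.png

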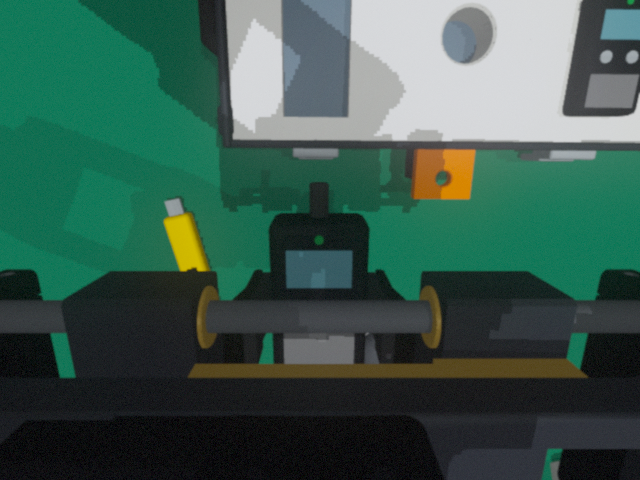

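```bash
python3 - <<'E'
from h import *; from plan import *
p,d,K,R,t=load('w7'); crop(p,200,0,520,220,2.4,'w7c')
hsv=cv2.cvtColor(p,cv2.COLOR_RGB2HSV)
tp,TR,s=cur(); zt=tp[2]+.0316
# foam mask: pocket bluish grey vs white
blu=cv2.inRange(hsv,(95,40,60),(125,160,220)); blu[150:]=0
k,l,st,c=cv2.connectedComponentsWithStats(blu)
for i in range(1,k):
    if st[i,4]>200: print(st[i],c[i])
i=1+np.argmax(st[1:,4]); b=(l==i).astype(np.uint8)
# edges by row/col scanning
for v in (20,40,60,80,100): 
    u=np.where(b[v])[0]; print(v,u.min(),u.max(), ray(u.min()-.5,v,K,R,t,.05).round(4), ray(u.max()+.5,v,K,R,t,.05).round(4))
for u in (295,305,315,325,335):
    v=np.where(b[:,u])[0].max(); print(u,v,ray(u,v+.5,K,R,t,.05).round(4))
# window
w=cv2.inRange(hsv,(85,20,60),(120,160,255)); w[:245]=0; w[292:]=0; w[:,:275]=0; w[:,360:]=0
k,l,st,c=cv2.connectedComponentsWithStats(w); i=1+np.argmax(st[1:,4]); print('win',st[i],c[i]); 
x,y,ww,h=st[i][:4]; wc=ray(x+ww/2-.5,y+h/2-.5,K,R,t,zt); print('W held',wc,'in tool',TR.inv().apply(wc-tp))
# lug hole
o=cv2.inRange(hsv,(5,150,60),(22,255,255)); o[:130]=0;o[215:]=0
cs,hh=cv2.findContours(o,cv2.RETR_CCOMP,cv2.CHAIN_APPROX_NONE)
for ci,hi in zip(cs,hh[0]):
    if cv2.contourArea(ci)>20:
        x,y,ww,h=cv2.boundingRect(ci); print('lug',hi[3],x,y,ww,h,ray(x+ww/2-.5,y+h/2-.5,K,R,t,.056).round(4))
p3,d3,K3,R3,t3=load('w3')
W=ray(313.4,150+268/5,K3,R3,t3,.026)[:2];B=ray(313.4,150+528/5,K3,R3,t3,.026)[:2]
print('W-B',np.linalg.norm(W-B),'-> window centre ahead of pack centre by',np.linalg.norm(W-B)-.040)
E
```

```text
[ 283    0   67  116 7452] [315.76623725  56.5838701 ]
[ 599    8   41   33 1138] [620.35061511  24.73462214]
[ 443   21   33   41 1035] [458.70338164  40.68502415]
20 284 349 [0.4286 0.0484 0.05  ] [0.4756 0.0497 0.05  ]
40 284 348 [0.4286 0.0355 0.05  ] [0.4756 0.0369 0.05  ]
60 284 347 [0.4287 0.0224 0.05  ] [0.4755 0.0237 0.05  ]
80 285 347 [0.4295 0.0089 0.05  ] [0.4762 0.0102 0.05  ]
100 285 346 [ 0.4295 -0.005   0.05  ] [ 0.4761 -0.0037  0.05  ]
295 115 [ 0.4375 -0.0158  0.05  ]
305 115 [ 0.4451 -0.0156  0.05  ]
315 115 [ 0.4527 -0.0154  0.05  ]
325 115 [ 0.4603 -0.0152  0.05  ]
335 115 [ 0.4679 -0.0149  0.05  ]
win [ 285  250   68   39 2548] [318.61028257 268.55612245]
W held [ 0.45777042 -0.09190391  0.17988128] in tool [-0.00075146 -0.0165028  -0.03160065]
lug -1 411 149 64 50 [ 0.5527 -0.0555  0.056 ]
lug 0 434 169 15 18 [ 0.5519 -0.0586  0.056 ]
W-B 0.05584966253102856 -> window centre ahead of pack centre by 0.015849662531028562
```

View pics/w7c.png

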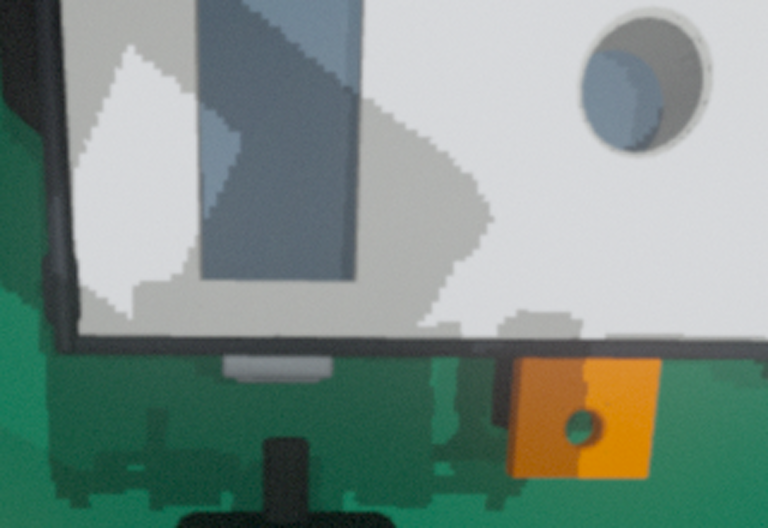

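```bash
python3 - <<'E'
from plan import *
plan([([.453,.0258,.09],down(.028),1,45),([.453,.0258,.052],down(.028),1,20)])
E
```

```text
6 rows; end [0.453  0.0258 0.052 ] az 0.028
[[-0.6,-33.6,14.6,0,0,0,1],[-0.5,-33.5,14.5,0,0,0,1],[-0.6,-33.6,14.6,0,0,0,1],[-0.5,-33.6,14.6,0,0,0,1],[0,0,19,0,0,0,1],[0,0,19,0,0,0,1],[0,0,0,0,0,0,1],[0,0,0,0,0,0,1]]
```

Emit:
{"fn": "carry_out", "kwargs": {"motion": [[-0.5,-33.5,14.5,0,0,0,1],[-0.5,-33.5,14.5,0,0,0,1],[-0.6,-33.6,14.6,0,0,0,1],[-0.6,-33.6,14.6,0,0,0,1],[0,0,19,0,0,0,1],[0,0,19,0,0,0,1],[0,0,0,0,0,0,1],[0,0,0,0,0,0,1]]}}

```text
time: 17.65
tool_pos: [0.4535, 0.0255, 0.0524]
eef_rot: [0.0, 1.0, 0.014, 0.0]
contact_force: [0.3, 0.2, -0.8]
finger_gap: 0.0456
```

Emit:
{"fn": "carry_out", "kwargs": {"motion": [[0,0,0,0,0,0,1],[0,0,3,0,0,0,1],[0,0,3,0,0,0,1],[0,0,3,0,0,0,1],[0,0,3,0,0,0,1],[0,0,2,0,0,0,1],[0,0,0,0,0,0,1],[0,0,0,0,0,0,1]]}}

```text
time: 18.65
tool_pos: [0.453, 0.0257, 0.038]
eef_rot: [-0.0, 1.0, 0.014, -0.0]
contact_force: [-0.3, 0.4, -1.3]
finger_gap: 0.0455
```

```bash
python3 - <<'E'
from h import *; from plan import *
p,d,K,R,t=snap('wrist','w8')
tp,TR,s=cur(); print(s['time'],tp,az_of(TR),s['finger_gap'],s['contact_force'],s['ft_torque'])
E
```

```text
18.7 [0.45311462 0.02566766 0.03807761] 0.02801170264485757 0.04575888831501438 [-0.30618491 -0.19220274 -1.16260642] [-0.06215116  0.00823819 -0.05195506]
```

View pics/w8.png

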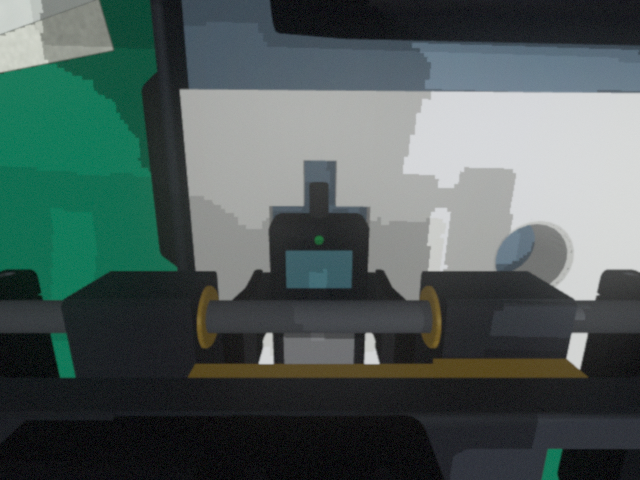

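Emit:
{"fn": "carry_out", "kwargs": {"motion": [[0,0,3,0,0,0,1],[0,0,2,0,0,0,1],[0,0,0,0,0,0,1],[0,0,0,0,0,0,-0.3],[0,0,0,0,0,0,-0.3],[0,0,0,0,0,0,-0.3],[0,0,-30,0,0,0,-0.3],[0,0,-40,0,0,0,-0.3]]}}

```text
time: 19.7
tool_pos: [0.4522, 0.0258, 0.1031]
eef_rot: [-0.0, 1.0, 0.014, -0.001]
contact_force: [0.8, -0.2, -0.1]
finger_gap: 0.056
```

```bash
python3 - <<'E'
from h import *; from plan import *
p,d,K,R,t=load('w6'); 
# head estimate in w3/w6: silhouette of grille centre at z~.045
for n in ('w3','w6'):
    p,d,K,R,t=load(n); P=cloud(d,K,R,t)
    m=((P[...,2]>.015)&(np.hypot(P[...,0]-.522,P[...,1]+.217)<.05)&(d>0)).astype(np.uint8)
    q=P[(m>0)&(P[...,2]>.052)]; print(n,'cap mean (z>.052)',q.mean(0))
    ci=max(cv2.findContours(m,cv2.RETR_EXTERNAL,cv2.CHAIN_APPROX_NONE)[0],key=len)
    pts=np.array([ray(u,v,K,R,t,.045)[:2] for u,v in ci[:,0]],np.float32)
    print(cv2.minEnclosingCircle(pts*1000))
tp,TR,s=cur(); print(tp)
plan([([.45,-.02,.15],down(.0),-.4),([.49,-.19,.16],down(-.3),-.4)])
E
```

```text
w3 cap mean (z>.052) [ 0.51677691 -0.22033561  0.05710288]
((517.1572265625, -219.8507080078125), 25.779556274414062)
w6 cap mean (z>.052) [ 0.5164076  -0.22071603  0.05704265]
((516.701416015625, -220.53109741210938), 27.747495651245117)
[0.45216739 0.02575738 0.10312636]
6 rows; end [ 0.49 -0.19  0.16] az -0.3
[[-1.8,22.8,-23.4,0,0.001,0.014,-0.4],[-1.4,22.9,-23.5,-0.001,0.002,0.014,-0.4],[10,42.5,-2.5,0,0,0.075,-0.4],[13.1,41.6,-2.5,0,0,0.075,-0.4],[16.3,40.5,-2.4,0,0,0.075,-0.4],[19.2,39.2,-2.5,0,0,0.075,-0.4],[0,0,0,0,0,0,-0.4],[0,0,0,0,0,0,-0.4]]
```

```bash
python3 - <<'E'
from h import *; from plan import *
p,d,K,R,t=snap('wrist','w9')
plan([([.50,-.10,.16],down(.028),-.5),([.517,-.225,.16],down(.028),-.5)])
E
```

```text
6 rows; end [ 0.517 -0.225  0.16 ] az 0.028
[[13.8,42.2,-17.3,0,-0.002,0,-0.5],[13.8,42.3,-17.4,0.001,-0.002,0,-0.5],[13.7,42.2,-17.4,0,-0.003,0,-0.5],[4.5,41.8,0,0,0,0,-0.5],[4.5,41.8,0,0,0,0,-0.5],[4.5,41.8,0.1,0,0,0,-0.5],[0,0,0,0,0,0,-0.5],[0,0,0,0,0,0,-0.5]]
```

View pics/w9.png

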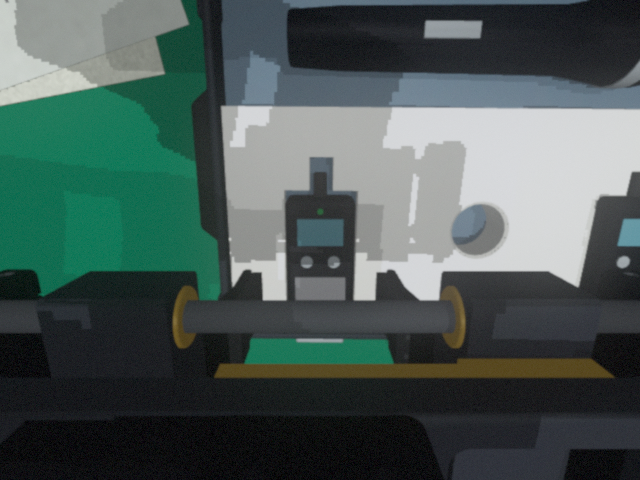

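Emit:
{"fn": "carry_out", "kwargs": {"motion": [[14,42,-17,0,0,0,-0.5],[14,42,-17,0,0,0,-0.5],[14,42,-18,0,0,0,-0.5],[4,42,0,0,0,0,-0.5],[4,42,0,0,0,0,-0.5],[5,41,0,0,0,0,-0.5],[0,0,0,0,0,0,-0.5],[0,0,0,0,0,0,-0.5]]}}

```text
time: 20.75
tool_pos: [0.5143, -0.2229, 0.1546]
eef_rot: [-0.001, 1.0, 0.014, -0.001]
contact_force: [0.7, -0.1, -0.5]
finger_gap: 0.0654
```

```bash
python3 - <<'E'
from h import *; from plan import *
tp,TR,s=cur(); print(s['time'],tp)
p,d,K,R,t=snap('wrist','w10')
tp,TR,s=cur(); print(s['time'],tp,az_of(TR),s['finger_gap'])
P=cloud(d,K,R,t)
m=((P[...,2]>.034)&(np.hypot(P[...,0]-.517,P[...,1]+.22)<.04)&(d>0)).astype(np.uint8)
q=P[(m>0)&(P[...,2]>.052)]; print('cap mean',q.mean(0),q[:,2].max())
ci=max(cv2.findContours(m,cv2.RETR_EXTERNAL,cv2.CHAIN_APPROX_NONE)[0],key=len)
pts=np.array([ray(u,v,K,R,t,.047)[:2] for u,v in ci[:,0]],np.float32)
print(cv2.minEnclosingCircle(pts*1000)); print(cv2.boundingRect(ci))
E
```

```text
20.75 [ 0.51425402 -0.22292691  0.15461067]
20.8 [ 0.51429333 -0.22244188  0.15471798] 0.028449857378031518 0.06536420724102103
cap mean [ 0.51777769 -0.19939717  0.26764782] 0.2965951383280171
((524.2132568359375, -469.9855651855469), 227.6858673095703)
(107, 269, 439, 211)
```

View pics/w10.png

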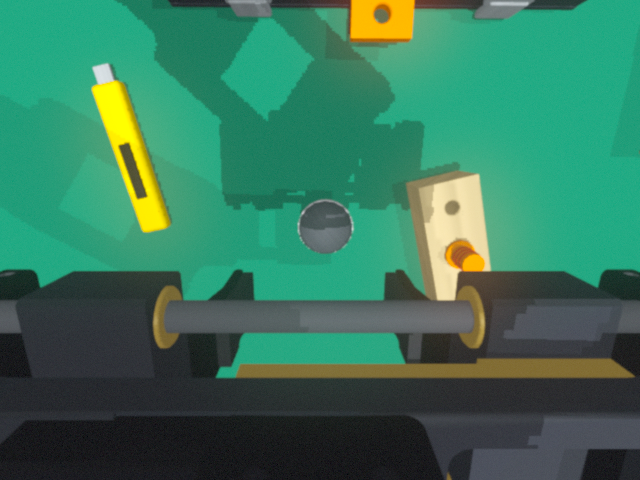

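```bash
python3 - <<'E'
from h import *; from plan import *
p,d,K,R,t=load('w10')
P=cloud(d,K,R,t)
m=((P[...,2]>.034)&(P[...,2]<.08)&(np.hypot(P[...,0]-.517,P[...,1]+.22)<.05)&(d>0)).astype(np.uint8)
ci=max(cv2.findContours(m,cv2.RETR_EXTERNAL,cv2.CHAIN_APPROX_NONE)[0],key=len)
pts=np.array([ray(u,v,K,R,t,.046)[:2] for u,v in ci[:,0]],np.float32)
print(cv2.minEnclosingCircle(pts*1000),cv2.minEnclosingCircle(ci),ray(325.5,227,K,R,t,.046))
q=P[(m>0)&(P[...,2]>.052)]; print(q.mean(0))
E
```

```text
((518.3613891601562, -218.7538299560547), 23.763139724731445) ((324.91107177734375, 226.43959045410156), 27.3065242767334) [ 0.51902472 -0.21879462  0.046     ]
[ 0.51836748 -0.21722583  0.05718301]
```

Emit:
{"fn": "carry_out", "kwargs": {"motion": [[2.5,-2.2,45,0,0,0,-0.5],[2.6,-2.2,45,0,0,0,-0.5],[0,0,25,0,0,0,-0.5],[0,0,23.5,0,0,0,-0.5],[0,0,0,0,0,0,-0.5],[0,0,0,0,0,0,1],[0,0,0,0,0,0,1],[0,0,0,0,0,0,1]], "newtons": 30}}

```text
time: 21.8
tool_pos: [0.5205, -0.2194, 0.0176]
eef_rot: [0.001, 1.0, 0.014, 0.001]
contact_force: [-0.8, 0.4, 3.6]
finger_gap: 0.0447
```

Emit:
{"fn": "carry_out", "kwargs": {"motion": [[0,0,0,0,0,0,1],[0,0,0,0,0,0,1],[0,0,-20,0,0,0,1],[0,0,-40,0,0,0,1],[0,0,-40,0,0,0,1],[0,0,-20,0,0,0,1],[0,0,0,0,0,0,1],[0,0,0,0,0,0,1]]}}

```text
time: 22.8
tool_pos: [0.5191, -0.2186, 0.1355]
eef_rot: [-0.001, 1.0, 0.014, -0.001]
contact_force: [0.7, -0.2, -1.0]
finger_gap: 0.0449
```

```bash
python3 - <<'E'
from h import *; from plan import *
p,d,K,R,t=snap('wrist','w11')
tp,TR,s=cur(); print(s['time'],tp,az_of(TR),s['finger_gap'],s['contact_force'])
plan([([.563,-.06,.15],down(.028),1)],start=([.519,-.2185,.136],TR))
# round pocket in w9,w7
for n in ('w7','w9'):
    p,d,K,R,t=load(n); crop(p,*( (430,0,510,80) if n=='w7' else (430,190,530,270)),6,n+'h')
E
```

```text
22.85 [ 0.51902587 -0.21851034  0.13514552] 0.027960503136214333 0.04500359759752898 [ 0.21187933  0.79372024 -0.58202142]
4 rows; end [ 0.563 -0.06   0.15 ] az 0.028
[[12.1,-39.3,-3.5,0,0.001,0,1],[12.1,-39.3,-3.4,-0.001,0,0,1],[12.1,-39.3,-3.5,0,0.001,0,1],[12.1,-39.3,-3.5,-0.001,0,0,1],[0,0,0,0,0,0,1],[0,0,0,0,0,0,1],[0,0,0,0,0,0,1],[0,0,0,0,0,0,1]]
```

View pics/w11.png

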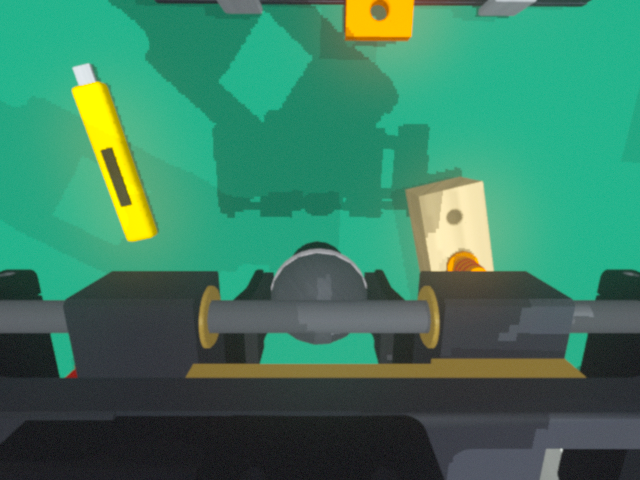

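View pics/w9h.png

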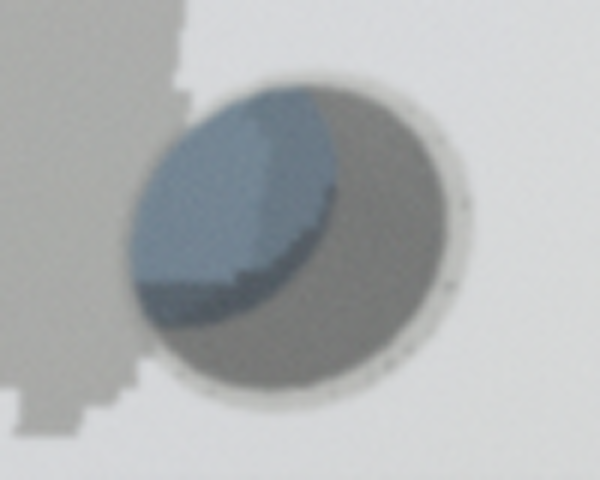

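View pics/w7h.png

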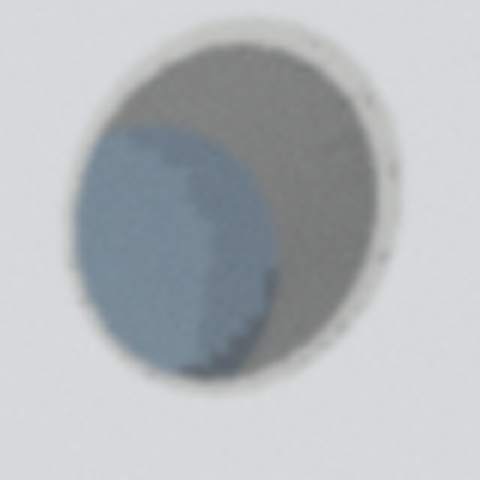

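```bash
python3 - <<'E'
from h import *
for n,u,v in (('w7',469.6,33.9),('w9',480,230)):
    p,d,K,R,t=load(n); print(n,ray(u-.1,v-.1,K,R,t,.05))
    for a in ((282.1,60),(350.8,60),(315,115.7)):
        if n=='w7': print(ray(*a,K,R,t,.05))
    print('camc',-R.T@t)
E
```

```text
w7 [0.56231352 0.04334431 0.05      ]
[0.42766118 0.02235442 0.05      ]
[0.47791998 0.02378355 0.05      ]
[ 0.45273485 -0.01551538  0.05      ]
camc [ 0.45644256 -0.03778105  0.32963896]
w9 [0.5622607  0.04362061 0.05      ]
camc [0.45014014 0.09628236 0.28453998]
```

Emit:
{"fn": "carry_out", "kwargs": {"motion": [[8,-43.4,2,0,0,0,1],[9,-43.4,3,0,0,0,1],[9,-43.4,2,0,0,0,1],[9,-43.4,3,0,0,0,1],[8,-43.4,2,0,0,0,1],[8,-43.4,3,0,0,0,1],[0,0,20,0,0,0,1],[0,0,20,0,0,0,1]]}}

```text
time: 23.85
tool_pos: [0.5629, 0.0437, 0.0797]
eef_rot: [-0.0, 1.0, 0.015, -0.001]
contact_force: [0.7, -0.1, -0.9]
finger_gap: 0.0447
```

Emit:
{"fn": "carry_out", "kwargs": {"motion": [[0,0,0,0,0,0,1],[0,0,0,0,0,0,1],[0,0,0,0,0,0,1],[0,0,0,0,0,0,1],[0,0,0,0,0,0,1],[0,0,0,0,0,0,1],[0,0,0,0,0,0,1],[0,0,0,0,0,0,1]]}}

```text
time: 24.85
tool_pos: [0.5637, 0.0426, 0.0816]
eef_rot: [-0.0, 1.0, 0.014, -0.0]
contact_force: [-0.2, 0.3, -1.6]
finger_gap: 0.0445
```

```bash
python3 - <<'E'
from h import *; from plan import *
tp,TR,s=cur(); print(s['time'],tp,az_of(TR),s['finger_gap'],s['contact_force'])
p,d,K,R,t=snap('wrist','w12'); crop(p,200,150,440,380,3,'w12c')
plan([([.5627,.0432,tp[2]],down(.028),1)])
print('head mouth px',proj([.5627,.0432,.05],K,R,t))
E
```

```text
24.85 [0.56370832 0.0425709  0.08155697] 0.028002473191958817 0.04449275982328088 [-0.20450321  0.30831096 -1.64476868]
1 rows; end [0.5627 0.0432 0.0815] az 0.028
[[-1,-0.7,0,0,0,0,1],[0,0,0,0,0,0,1],[0,0,0,0,0,0,1],[0,0,0,0,0,0,1],[0,0,0,0,0,0,1],[0,0,0,0,0,0,1],[0,0,0,0,0,0,1],[0,0,0,0,0,0,1]]
head mouth px [318.30535305 258.78555965]
```

View pics/w12c.png

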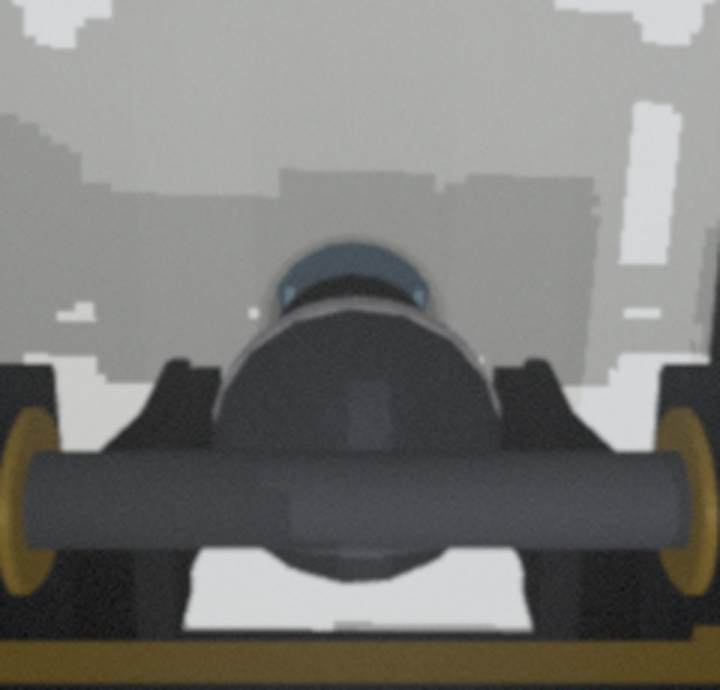

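Emit:
{"fn": "carry_out", "kwargs": {"motion": [[-1,-0.7,4,0,0,0,1],[0,0,5,0,0,0,1],[0,0,5,0,0,0,1],[0,0,5,0,0,0,1],[0,0,4,0,0,0,1],[0,0,0,0,0,0,1],[0,0,0,0,0,0,1],[0,0,0,0,0,0,1]]}}

```text
time: 25.9
tool_pos: [0.5629, 0.0432, 0.0588]
eef_rot: [0.0, 1.0, 0.014, 0.0]
contact_force: [-0.7, -0.3, -1.7]
finger_gap: 0.0445
```

Emit:
{"fn": "carry_out", "kwargs": {"motion": [[0,0,6,0,0,0,1],[0,0,6,0,0,0,1],[0,0,6,0,0,0,1],[0,0,3,0,0,0,1],[0,0,0,0,0,0,1],[0,0,0,0,0,0,1],[0,0,0,0,0,0,-0.4],[0,0,0,0,0,0,-0.4]]}}

```text
time: 26.9
tool_pos: [0.5633, 0.0432, 0.0375]
eef_rot: [0.0, 1.0, 0.014, 0.001]
contact_force: [0.2, -0.2, -0.1]
finger_gap: 0.0566
```

Emit:
{"fn": "carry_out", "kwargs": {"motion": [[0,0,0,0,0,0,-0.4],[0,0,-10,0,0,0,-0.4],[0,0,-35,0,0,0,-0.4],[0,0,-45,0,0,0,-0.4],[0,0,-45,0,0,0,-0.4],[0,0,0,0,0,0,-0.4],[0,0,0,0,0,0,-0.4],[0,0,0,0,0,0,-0.4]]}}

```text
time: 27.9
tool_pos: [0.5615, 0.0433, 0.1712]
eef_rot: [-0.0, 1.0, 0.014, -0.002]
contact_force: [1.2, -0.0, 1.1]
finger_gap: 0.0611
```

```bash
python3 - <<'E'
from h import *; from plan import *
tp,TR,s=cur(); print(s['time'],tp,az_of(TR),s['finger_gap'],s['contact_force'])
p,d,K,R,t=snap('wrist','w13'); P=cloud(d,K,R,t)
m=((np.hypot(P[...,0]-.563,P[...,1]-.043)<.03)&(P[...,2]>.06)&(P[...,2]<.1)); q=P[m]; print('head top z',np.percentile(q[:,2],[50,99]),q.mean(0))
m=((abs(P[...,0]-.453)<.018)&(abs(P[...,1]-.03)<.02)&(P[...,2]>.05)&(P[...,2]<.1)); print('pack top z',np.median(P[m][:,2]))
m=((abs(P[...,0]-.663)<.015)&(abs(P[...,1]-.03)<.02)&(P[...,2]>.05)&(P[...,2]<.1)); print('packed top z',np.median(P[m][:,2]))
p,d,K,R,t=snap('scene','s13'); crop(p,270,110,460,350,3,'s13c')
# lid: orange lug
P=cloud(d,K,R,t); hsv=cv2.cvtColor(p,cv2.COLOR_RGB2HSV)
o=(cv2.inRange(hsv,(5,150,80),(20,255,255))>0)&(P[...,2]>.2); v,u=np.where(o); print('lid lug',P[o].mean(0),P[o].max(0),u.mean(),v.mean())
E
```

```text
27.9 [0.56146361 0.04334925 0.17118804] 0.0278823511621015 0.06112891024067976 [ 1.24379757 -0.01829841  1.11914398]
head top z [0.07672717 0.08057221] [0.56021555 0.04678973 0.07559853]
pack top z 0.06395369224245041
packed top z 0.063787103636932
lid lug [0.5718253  0.16120372 0.34133949] [1.17610756 0.17420087 0.96259443] 407.68947368421055 172.97368421052633
```

View pics/w13.png

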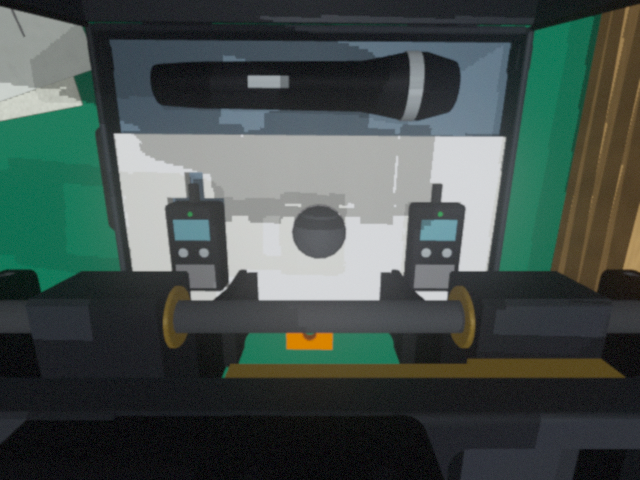

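View pics/s13c.png

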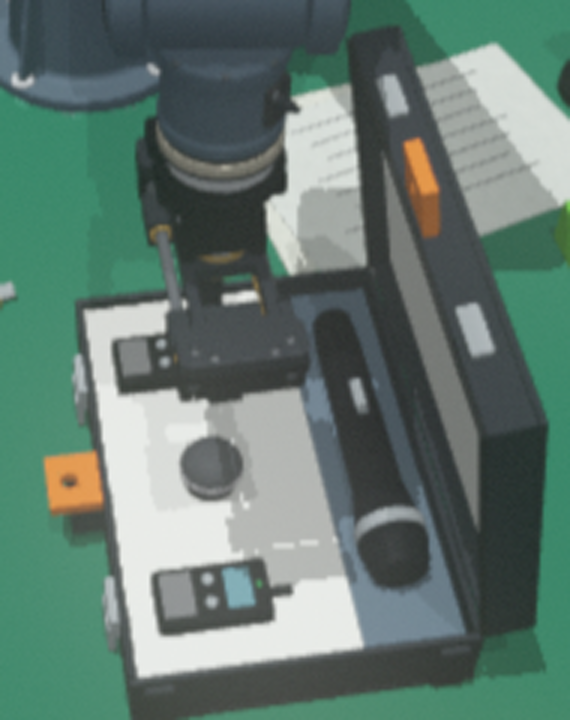

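```bash
python3 - <<'E'
from plan import *
D=down(.028)
tp,TR,s=cur(); print(tp)
plan([([.55,.03,.365],D,1,50),([.545,.25,.365],D,1,50),([.545,.245,.262],D,1,50)])
def pt(q,s=.215): return [.545,.2025-s*np.cos(q)+.034*np.sin(q)+.0095,.06+s*np.sin(q)+.034*np.cos(q)-.0195]
for q in (1.41,1.3,1.2,1.1,1.0,.95): print(q,np.round(pt(q),4))
plan([(pt(1.41),D,1,15)]+[(pt(q),D,1,15) for q in (1.35,1.3,1.25,1.2,1.15,1.1,1.05,1.0,.95,.9)],start=([.545,.245,.262],D))
E
```

```text
[0.56173064 0.04331761 0.17114923]
12 rows; end [0.545 0.245 0.262] az 0.028
[[-3.2,3.2,-48.5,0,0.001,0,1],[-3.1,3.2,-48.4,0,0.001,0,1],[-3.1,3.3,-48.5,0,0,0,1],[-3,3.2,-48.4,0,0.001,0,1],[0.2,-44,0,0,0,0,1],[0.2,-44,0,0,0,0,1],[0.3,-44,0,0,0,0,1],[0.2,-44,0.1,0,0,0,1]]
[[0.2,-44.1,0,0,0,0,1],[0,1.7,34.3,0,0,0,1],[-0.1,1.7,34.3,0,0,0,1],[0,1.7,34.4,0,0,0,1],[0,0,0,0,0,0,1],[0,0,0,0,0,0,1],[0,0,0,0,0,0,1],[0,0,0,0,0,0,1]]
1.41 [0.545  0.2111 0.2582]
1.3 [0.545  0.1872 0.2568]
1.2 [0.545  0.1658 0.2532]
1.1 [0.545  0.1448 0.2475]
1.0 [0.545  0.1244 0.2398]
0.95 [0.545  0.1146 0.2352]
13 rows; end [0.545  0.1049 0.2301] az 0.028
[[-0.3,11.3,1.3,0,0,0,1],[-0.3,11.3,1.3,0,0,0,1],[-0.3,11.2,1.2,0,0,0,1],[-0.4,13.1,0.5,0,0,0,1],[-0.3,10.8,0.9,0,0,0,1],[-0.3,10.8,1.5,0,0,0,1],[-0.3,10.7,2.1,0,0,0,1],[-0.3,10.6,2.6,0,0,0,1]]
[[-0.3,10.4,3.1,0,0,0,1],[-0.3,10.2,3.6,0,0,0,1],[-0.3,10.1,4.1,0,0,0,1],[-0.3,9.9,4.6,0,0,0,1],[-0.2,9.6,5.1,0,0,0,1],[0,0,0,0,0,0,1],[0,0,0,0,0,0,1],[0,0,0,0,0,0,1]]
```

Emit:
{"fn": "carry_out", "kwargs": {"motion": [[-3,3,-48,0,0,0,1],[-3,3,-48,0,0,0,1],[-3,3,-48,0,0,0,1],[-3,3,-50,0,0,0,1],[0,-44,0,0,0,0,1],[0,-44,0,0,0,0,1],[0,-44,0,0,0,0,1],[0,-44,0,0,0,0,1]]}}

```text
time: 29.0
tool_pos: [0.5458, 0.2081, 0.3654]
eef_rot: [0.0, 1.0, 0.014, -0.001]
contact_force: [-0.2, -0.8, 0.4]
finger_gap: 0.0003
```

Emit:
{"fn": "carry_out", "kwargs": {"motion": [[0,-44,0,0,0,0,1],[0,0,0,0,0,0,1],[0,1.5,34,0,0,0,1],[0,1.5,34,0,0,0,1],[0,1.5,35,0,0,0,1],[0,0,0,0,0,0,1],[0,11,1,0,0,0,1],[0,11,1,0,0,0,1]]}}

```text
time: 30.0
tool_pos: [0.5468, 0.2235, 0.2632]
eef_rot: [-0.0, 1.0, 0.014, 0.002]
contact_force: [-0.0, -0.1, -1.0]
finger_gap: 0.0003
```

Emit:
{"fn": "carry_out", "kwargs": {"motion": [[0,11,1,0,0,0,1],[0,13,1,0,0,0,1],[0,11,1,0,0,0,1],[0,11,2,0,0,0,1],[0,11,2,0,0,0,1],[0,11,3,0,0,0,1],[0,10,3,0,0,0,1],[0,10,4,0,0,0,1]]}}

```text
time: 31.0
tool_pos: [0.5479, 0.1356, 0.2441]
eef_rot: [0.0, 1.0, 0.014, -0.0]
contact_force: [0.0, 0.0, 0.7]
finger_gap: 0.0004
```

```bash
python3 - <<'E'
from h import *; from plan import *
tp,TR,s=cur(); print(s['time'],tp,az_of(TR),s['contact_force'])
p,d,K,R,t=snap('scene','s14'); crop(p,260,60,460,350,2.4,'s14c')
E
```

```text
31.0 [0.5479168  0.13558348 0.24414526] 0.02800379429815272 [0.04132826 0.00714747 0.71756669]
```

View pics/s14.png

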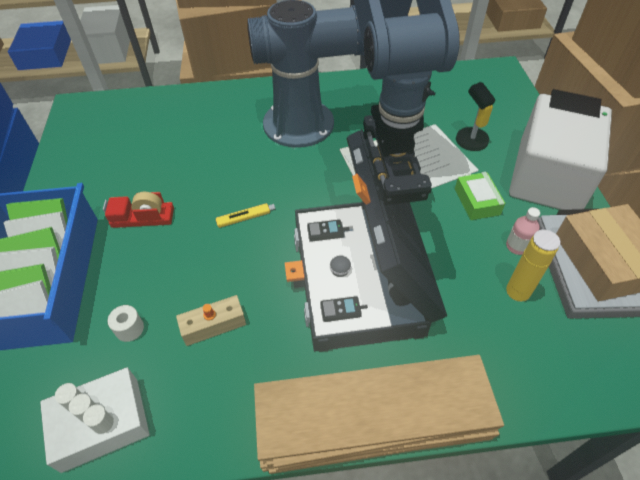

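Emit:
{"fn": "carry_out", "kwargs": {"motion": [[0,10,4,0,0,0,1],[0,10,4,0,0,0,1],[0,10,5,0,0,0,1],[0,10,5,0,0,0,1],[0,0,-20,0,0,0,0.6],[0,0,-40,0,0,0,0.6],[0,40,-20,0,0,0,0.6],[0,50,0,0,0,0,0.5]]}}

```text
time: 32.05
tool_pos: [0.5531, 0.0054, 0.3087]
eef_rot: [0.001, 1.0, 0.015, 0.003]
contact_force: [1.1, 0.1, -0.6]
finger_gap: 0.0198
```

```bash
python3 - <<'E'
from h import *; from plan import *
tp,TR,s=cur(); print(s['time'],tp,az_of(TR),s['contact_force'])
p,d,K,R,t=snap('scene','s15'); P=cloud(d,K,R,t)
crop(p,260,60,460,350,2.4,'s15c')
hsv=cv2.cvtColor(p,cv2.COLOR_RGB2HSV)
o=(cv2.inRange(hsv,(5,150,80),(20,255,255))>0)&(P[...,2]>.08)&(P[...,2]<.4)&(P[...,0]<.6); print('lid lug',np.median(P[o],0),o.sum())
p,d,K,R,t=load('scene0'); P=cloud(d,K,R,t); hsv=cv2.cvtColor(p,cv2.COLOR_RGB2HSV)
# pin from w10/w11/top0/scene0
for n,lo in (('w10',0),('w3',0),('w6',0)):
    p,d,K,R,t=load(n); P=cloud(d,K,R,t); hsv=cv2.cvtColor(p,cv2.COLOR_RGB2HSV)
    o=(cv2.inRange(hsv,(3,150,80),(20,255,255))>0)&(np.hypot(P[...,0]-.63,P[...,1]+.235)<.06)&(P[...,2]>.05)
    q=P[o]; k=q[q[:,2]>.068]; print(n,len(q),'knob top',k.mean(0) if len(k) else None,q[:,2].max())
E
```

```text
32.05 [0.55312799 0.00538273 0.30869247] 0.030434605148063894 [ 1.14955967  0.13153289 -0.56801855]
lid lug [0.55902138 0.02119556 0.25002609] 306
w10 371 knob top [ 0.63256293 -0.23679989  0.07211558] 0.07557558187142739
w3 366 knob top [ 0.63066551 -0.24221391  0.07144986] 0.07513826044724892
w6 670 knob top [ 0.62982176 -0.24340487  0.07094665] 0.0751653702680229
```

View pics/s15c.png

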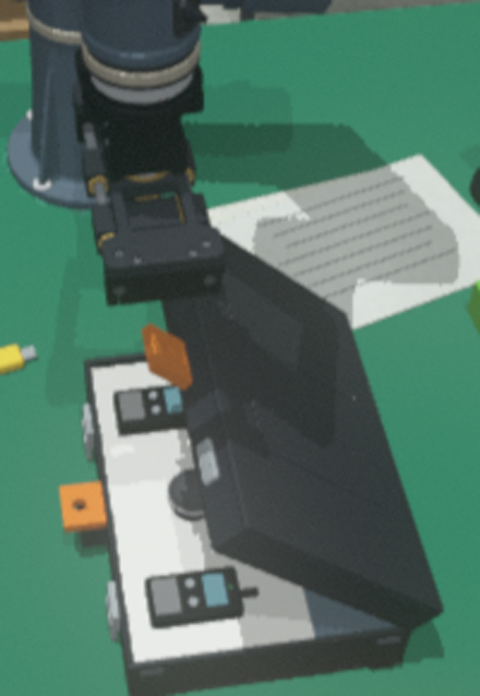

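```bash
python3 - <<'E'
from plan import *
D=down(.028)
plan([([.59,-.12,.22],D,.1,50),([.632,-.238,.15],D,.1,50)])
E
```

```text
7 rows; end [ 0.632 -0.238  0.15 ] az 0.028
[[8.4,29.7,22.1,0.002,-0.001,-0.001,0.1],[8.4,29.7,22.1,0.002,0,0,0.1],[8.5,29.8,22,0.002,-0.001,-0.001,0.1],[8.4,29.9,22,0.001,-0.001,-0.001,0.1],[12.9,39.7,23.3,0,0,0,0.1],[12.8,39.7,23.4,0,0,0,0.1],[12.9,39.7,23.3,0,0,0,0.1],[0,0,0,0,0,0,0.1]]
```

Emit:
{"fn": "carry_out", "kwargs": {"motion": [[8,30,22,0,0,0,0.1],[8,30,22,0,0,0,0.1],[9,30,22,0,0,0,0.1],[9,30,22,0,0,0,0.1],[13,40,23,0,0,0,0.1],[13,40,23,0,0,0,0.1],[13,39,24,0,0,0,0.1],[0,0,0,0,0,0,0.1]]}}

```text
time: 33.1
tool_pos: [0.6305, -0.2335, 0.1453]
eef_rot: [-0.0, 1.0, 0.012, -0.002]
contact_force: [-0.2, 0.3, -0.5]
finger_gap: 0.0391
```

Emit:
{"fn": "carry_out", "kwargs": {"motion": [[0,0,0,0,0,0,0.1],[0,0,0,0,0,0,0.1],[0,0,0,0,0,0,0.1],[0,0,0,0,0,0,0.1],[0,0,0,0,0,0,0.1],[0,0,0,0,0,0,0.1],[0,0,0,0,0,0,0.1],[0,0,0,0,0,0,0.1]]}}

```text
time: 34.1
tool_pos: [0.6314, -0.2305, 0.1485]
eef_rot: [-0.0, 1.0, 0.014, -0.0]
contact_force: [-0.3, -0.3, -0.3]
finger_gap: 0.0392
```

```bash
python3 - <<'E'
from h import *; from plan import *
tp,TR,s=cur(); print(s['time'],tp,az_of(TR),s['finger_gap'])
p,d,K,R,t=snap('wrist','w16'); P=cloud(d,K,R,t); hsv=cv2.cvtColor(p,cv2.COLOR_RGB2HSV)
crop(p,240,150,440,300,4,'w16c')
o=(cv2.inRange(hsv,(3,150,80),(20,255,255))>0)&(np.hypot(P[...,0]-.632,P[...,1]+.237)<.03)&(P[...,2]>.05)
q=P[o&(P[...,2]>.0725)]; v,u=np.where(o&(P[...,2]>.0725)); print('knob',q.mean(0),u.mean(),v.mean(),len(q),P[o][:,2].max())
p,d,K,R,t=snap('scene','s16'); crop(p,260,60,460,350,2.4,'s16c')
E
```

```text
34.1 [ 0.63138336 -0.23049362  0.14849037] 0.027977494334691246 0.0391532297503283
knob [ 0.63616745 -0.23853491  0.07428714] 325.67605633802816 252.32394366197184 71 0.07629484705404597
```

View pics/w16c.png

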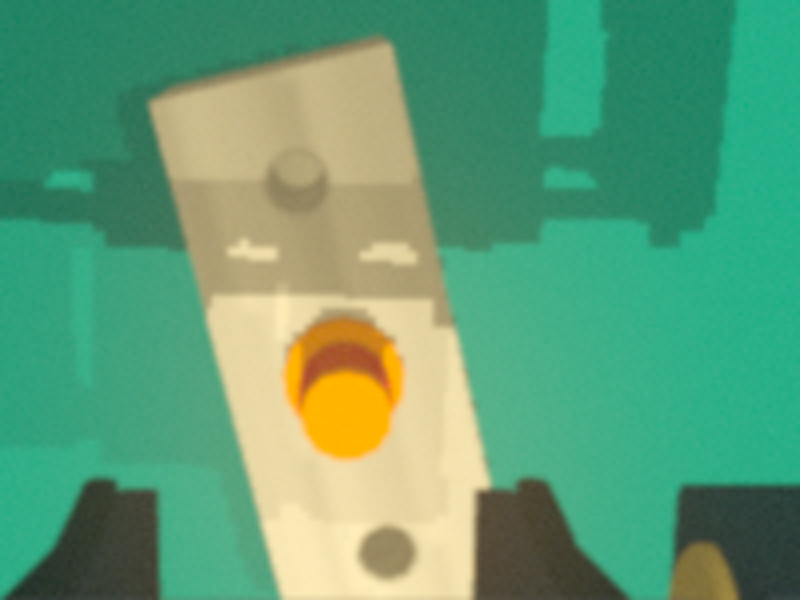

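View pics/s16c.png

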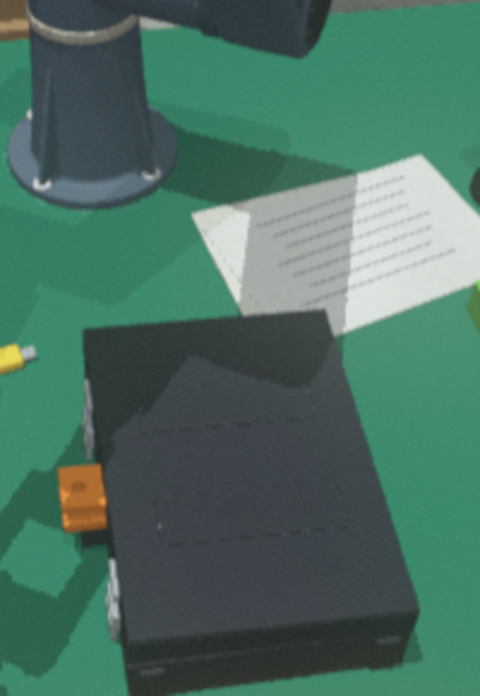

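```bash
python3 - <<'E'
from h import *; from plan import *
p,d,K,R,t=load('w16')
print(ray(326.6,253.6,K,R,t,.075)); print('finger mid col',(158/4+475/4)/2+240)
u=240+343.5/4; print(ray(u-.1,150+ (317+ (402-285)*0.5)/4,K,R,t,.049))
tp,TR,s=cur(); print(tp, [proj(tp+TR.apply([x,-.0095,-.0195]),K,R,t) for x in (-.0195,.0195)])
E
```

```text
[ 0.63688979 -0.2392864   0.075     ]
finger mid col 319.125
[ 0.63672745 -0.23887829  0.049     ]
[ 0.63135964 -0.23050463  0.14850311] [array([280.67146697, 274.06097476]), array([359.52379067, 274.14088819])]
```

Emit:
{"fn": "carry_out", "kwargs": {"motion": [[3,4.5,30,0,0,0,0.1],[2.8,4.3,30,0,0,0,0.1],[0,0,25,0,0,0,0.1],[0,0,20,0,0,0,0.1],[0,0,8,0,0,0,0.1],[0,0,3,0,0,0,0.1],[0,0,0,0,0,0,0.1],[0,0,0,0,0,0,1]], "newtons": 40}}

```text
time: 35.2
tool_pos: [0.6381, -0.2394, 0.0336]
eef_rot: [0.0, 1.0, 0.014, 0.001]
contact_force: [0.3, -0.4, -0.1]
finger_gap: 0.0343
```

Emit:
{"fn": "carry_out", "kwargs": {"motion": [[0,0,0,0,0,0,1],[0,0,0,0,0,0,1],[0,0,0,0,0,0,1],[0,0,-20,0,0,0,1],[0,0,-40,0,0,0,1],[0,0,-40,0,0,0,1],[0,0,-10,0,0,0,1],[0,0,0,0,0,0,1]]}}

```text
time: 36.2
tool_pos: [0.6376, -0.2391, 0.1436]
eef_rot: [0.0, 1.0, 0.014, 0.001]
contact_force: [-0.5, 0.4, -1.0]
finger_gap: 0.0169
```

```bash
python3 - <<'E'
from h import *; from plan import *
tp,TR,s=cur(); print(s['time'],tp,az_of(TR),s['finger_gap'],s['contact_force'])
p,d,K,R,t=snap('wrist','w17'); crop(p,240,170,400,330,4,'w17c')
plan([([.59,-.20,.15],down(.028),1,50),([.553,-.14,.15],down(.028),1,50)])
E
```

```text
36.2 [ 0.63755881 -0.23913743  0.14356889] 0.028037856232524628 0.016900901606852148 [-0.48478885  0.39900403 -0.98970071]
4 rows; end [ 0.553 -0.14   0.15 ] az 0.028
[[-22.8,-20,-3.9,0,0.001,0,1],[-22.8,-20,-4,-0.001,0,0,1],[-17.7,-30.5,0,0,0,0,1],[-17.6,-30.5,0,0,0,0,1],[0,0,0,0,0,0,1],[0,0,0,0,0,0,1],[0,0,0,0,0,0,1],[0,0,0,0,0,0,1]]
```

View pics/w17.png

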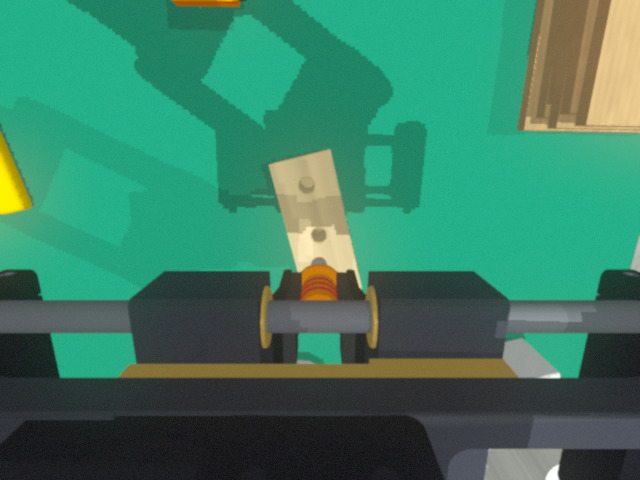

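Emit:
{"fn": "carry_out", "kwargs": {"motion": [[-23,-20,-4,0,0,0,1],[-23,-20,-4,0,0,0,1],[-18,-30,0,0,0,0,1],[-18,-30,0,0,0,0,1],[0,0,0,0,0,0,1],[0,0,0,0,0,0,1],[0,0,0,0,0,0,1],[0,0,0,0,0,0,1]]}}

```text
time: 37.25
tool_pos: [0.5531, -0.1422, 0.1503]
eef_rot: [0.0, 1.0, 0.014, 0.0]
contact_force: [-0.5, 0.5, -1.1]
finger_gap: 0.0169
```

```bash
python3 - <<'E'
from h import *; from plan import *
tp,TR,s=cur(); print(s['time'],tp,az_of(TR),s['finger_gap'],s['contact_force'])
p,d,K,R,t=snap('wrist','w18'); P=cloud(d,K,R,t); crop(p,240,150,400,300,5,'w18c'); np.save('pics/w18tp.npy',tp)
print('TCP',proj(tp,K,R,t),'pin tip pred',proj(tp+TR.apply([0,0,.0275]),K,R,t))
hsv=cv2.cvtColor(p,cv2.COLOR_RGB2HSV)
o=cv2.inRange(hsv,(3,150,80),(22,255,255)); o[240:]=0
cs,hh=cv2.findContours(o,cv2.RETR_CCOMP,cv2.CHAIN_APPROX_NONE)
for ci,hi in zip(cs,hh[0]):
    if cv2.contourArea(ci)>20:
        x,y,w,h=cv2.boundingRect(ci); print(hi[3],x,y,w,h,[ray(x+w/2-.5,y+h/2-.5,K,R,t,z).round(4) for z in (.084,.072)])
m=o>0; print('lug z',np.median(P[m][:,2]))
E
```

```text
37.25 [ 0.55308534 -0.14220245  0.15025582] 0.027169493381822882 0.01693891029358116 [-0.52720164  0.47443147 -1.08826391]
TCP [319.94531076 277.64081645] pin tip pred [319.83496311 261.75219807]
-1 291 91 68 61 [array([ 0.5538, -0.0551,  0.084 ]), array([ 0.554 , -0.0543,  0.072 ])]
0 316 121 17 16 [array([ 0.5536, -0.0599,  0.084 ]), array([ 0.5538, -0.0594,  0.072 ])]
lug z 0.08298833326799694
```

View pics/w18.png

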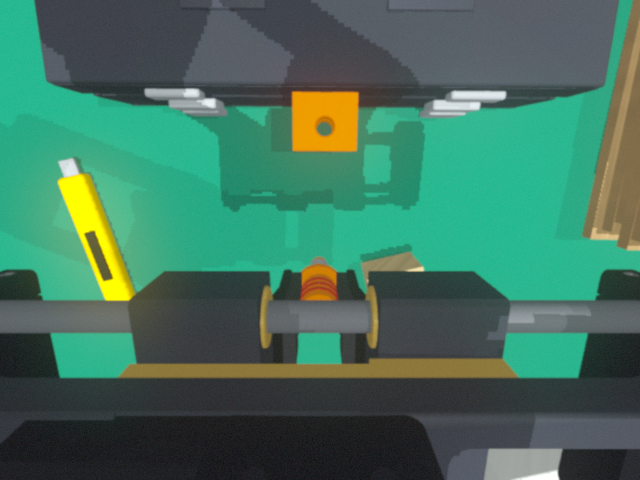

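View pics/w18c.png

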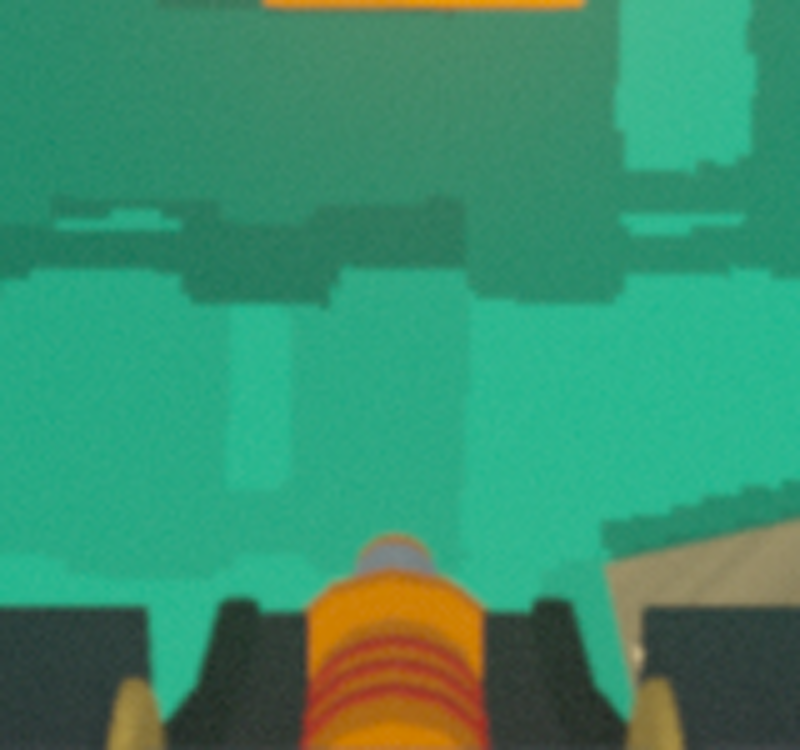

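```bash
python3 - <<'E'
from h import *; from plan import *
p,d,K,R,t=load('w18'); tp=np.load('pics/w18tp.npy'); _,TR,_=cur()
for nm,y,z in (('tip r5 (z+2)',-.005,.0255),('tip r4',-.004,.0275),('collar under',-.013,-.0125),('collar top',-.013,-.0165)):
    print(nm,proj(tp+TR.apply([0,y,z]),K,R,t))
D=down(.028)
print(az_of(TR),tp)
plan([([.5541,-.0597,.150],D,1,40),([.5541,-.0597,.1165],D,1,20)])
# pin columns
g=p[150:300,240:400]
E
```

```text
tip r5 (z+2) [319.85680882 255.16389484]
tip r4 [319.84757911 255.7178933 ]
collar under [320.0424181  262.73567476]
collar top [320.06415388 265.32433248]
0.027297686709314182 [ 0.55308534 -0.14220245  0.15025582]
5 rows; end [ 0.5541 -0.0597  0.1165] az 0.028
[[1.1,-27.4,0.1,0,0,0,1],[1.1,-27.5,0.1,0,0,0,1],[1.1,-27.4,0.2,0,0,-0.001,1],[0,0,16.7,0,0,0,1],[0,0,16.8,0,0,0,1],[0,0,0,0,0,0,1],[0,0,0,0,0,0,1],[0,0,0,0,0,0,1]]
```

Emit:
{"fn": "carry_out", "kwargs": {"motion": [[1.1,-27.8,0,0,0,0,1],[1.1,-27.8,0,0,0,0,1],[1.1,-27.8,0,0,0,0,1],[0,0,16,0,0,0,1],[0,0,16,0,0,0,1],[0,0,0,0,0,0,1],[0,0,0,0,0,0,1],[0,0,0,0,0,0,1]]}}

```text
time: 38.3
tool_pos: [0.554, -0.0586, 0.1189]
eef_rot: [0.0, 1.0, 0.014, 0.0]
contact_force: [0.2, -0.6, -0.4]
finger_gap: 0.0167
```

```bash
python3 - <<'E'
from h import *; from plan import *
tp,TR,s=cur(); print(s['time'],tp,az_of(TR),s['finger_gap'],s['contact_force'])
p,d,K,R,t=snap('wrist','w19'); crop(p,260,190,380,290,6,'w19c')
p,d,K,R,t=snap('scene','s19'); crop(p,230,220,350,320,6,'s19c')
E
```

```text
38.3 [ 0.55403145 -0.05859174  0.1188521 ] 0.027243268379347544 0.016702436457799466 [ 0.16033163 -0.62719912 -0.43282463]
```

View pics/w19c.png

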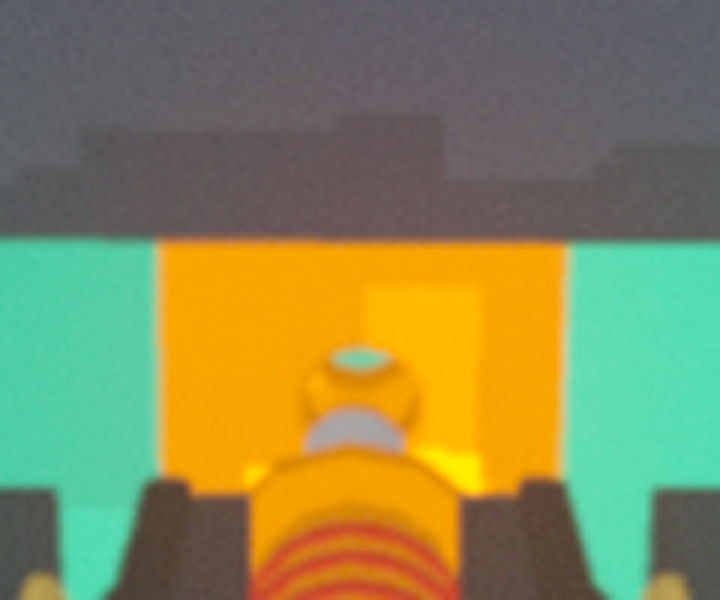

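View pics/s19c.png

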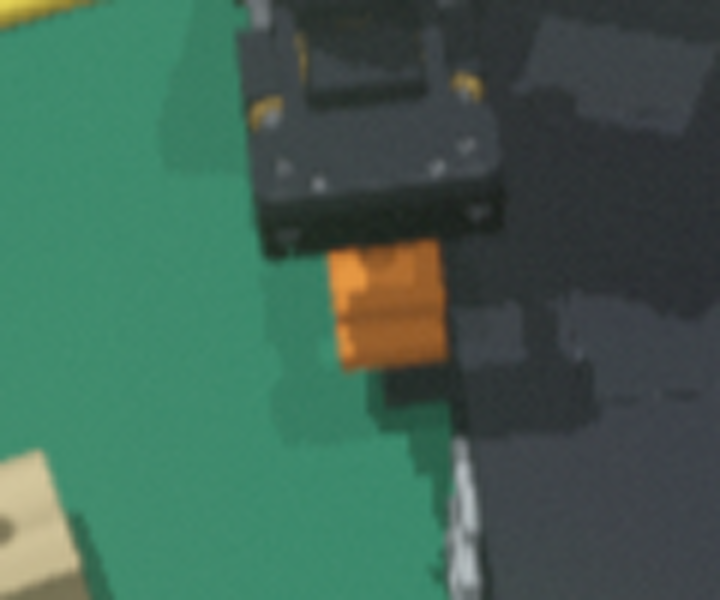

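```bash
python3 - <<'E'
from h import *; from plan import *
p,d,K,R,t=load('w19')
c=lambda x,y:(260+x/6-.4,190+y/6-.4)
for r in (395,400,405): print('hole',r,ray(*c(361,r),K,R,t,.084))
print('hole top edge',ray(*c(361,345),K,R,t,.084))
print('pin front edge',ray(*c(354,405),K,R,t,.0913),ray(*c(354,405),K,R,t,.0935))
print('lug far edge(lid face)',ray(*c(361,240),K,R,t,.084))
E
```

```text
hole 395 [ 0.55397847 -0.05673964  0.084     ]
hole 400 [ 0.5539948  -0.05730869  0.084     ]
hole 405 [ 0.55401115 -0.05787847  0.084     ]
hole top edge [ 0.55381632 -0.05108922  0.084     ]
pin front edge [ 0.55318759 -0.0555366   0.0913    ] [ 0.55316858 -0.05482442  0.0935    ]
lug far edge(lid face) [ 0.55348246 -0.03945566  0.084     ]
```

```bash
python3 - <<'E'
from h import *; from plan import *
for n in ('w18','w19'):
    p,d,K,R,t=load(n); P=cloud(d,K,R,t)
    if n=='w19':
        for c in ((180,300),(200,420),(300,300),(540,300),(500,420)): print(P[int(190+c[1]/6),int(260+c[0]/6)].round(4))
        print('pin',P[190+430//6,260+354//6],P[190+415//6,260+354//6]); 
        print('lid',P[190+100//6,260+360//6])
    else:
        for c in ((300,100),(300,140),(350,100),(350,140),(325,110),(325,145)): print('18',P[c[1],c[0]].round(4))
        print('lid',P[60,320],P[85,320])
E
```

```text
18 [ 0.537  -0.0421  0.0822]
18 [ 0.5375 -0.0679  0.0843]
18 [ 0.5705 -0.0412  0.0831]
18 [ 0.5718 -0.0669  0.083 ]
18 [ 0.554  -0.0479  0.0825]
18 [ 0.5547 -0.0707  0.0841]
lid [ 0.54977563 -0.02168002  0.10251355] [ 0.55017495 -0.03550942  0.10220002]
[ 0.5344 -0.0472  0.0829]
[ 0.5366 -0.0605  0.0836]
[ 0.5474 -0.0468  0.0829]
[ 0.5733 -0.0461  0.0827]
[ 0.5693 -0.0595  0.0837]
pin [ 0.55338003 -0.05375623  0.10427196] [ 0.55337849 -0.05361344  0.10092691]
lid [ 0.55302338 -0.0208514   0.10418299]
```

```bash
python3 - <<'E'
from h import *
p,d,K,R,t=load('w18'); crop(p,270,80,380,165,7,'w18h')
E
```

```text
(no output)
```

View pics/w18h.png

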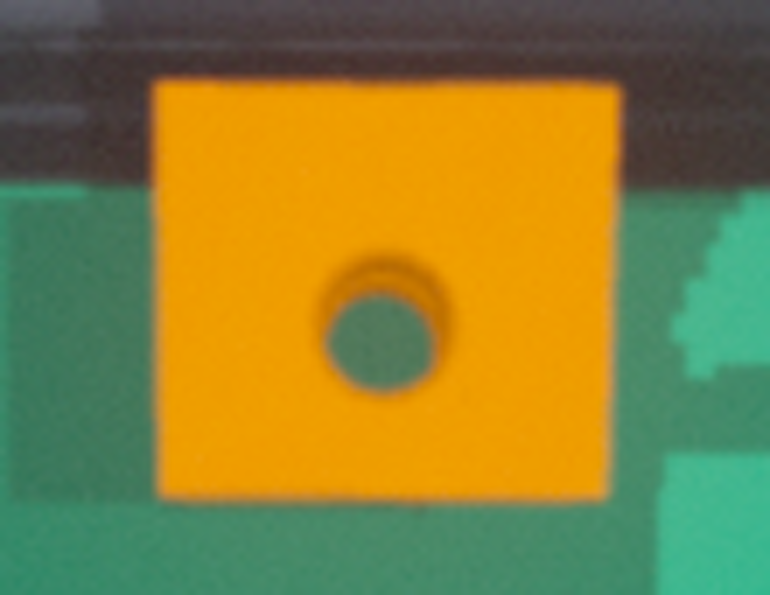

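Emit:
{"fn": "carry_out", "kwargs": {"motion": [[0.7,-1.7,3,0,0,0,1],[0,0,0,0,0,0,1],[0,0,0,0,0,0,1],[0,0,0,0,0,0,1],[0,0,0,0,0,0,1],[0,0,0,0,0,0,1],[0,0,0,0,0,0,1],[0,0,0,0,0,0,1]]}}

```text
time: 39.4
tool_pos: [0.5543, -0.0563, 0.1156]
eef_rot: [0.0, 1.0, 0.014, 0.0]
contact_force: [-0.1, -0.6, -0.7]
finger_gap: 0.0166
```

```bash
python3 - <<'E'
from h import *; from plan import *
tp,TR,s=cur(); print(s['time'],tp,az_of(TR),s['finger_gap'],s['contact_force'])
p,d,K,R,t=snap('wrist','w20'); crop(p,290,220,350,275,12,'w20c')
E
```

```text
39.4 [ 0.55428476 -0.05625481  0.11555043] 0.02795859295357523 0.01655176898730421 [-0.05699583 -0.60564905 -0.68995921]
```

View pics/w20c.png

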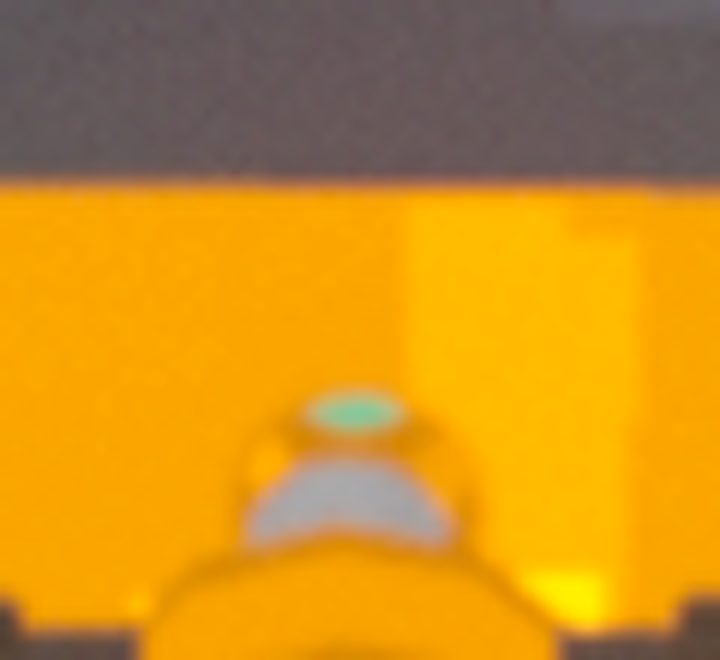

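Emit:
{"fn": "carry_out", "kwargs": {"motion": [[0.4,0,0,0,0,0,1],[0,0,2,0,0,0,1],[0,0,2,0,0,0,1],[0,0,2,0,0,0,1],[0,0,2,0,0,0,1],[0,0,2,0,0,0,1],[0,0,0,0,0,0,1],[0,0,0,0,0,0,1]]}}

```text
time: 40.45
tool_pos: [0.5547, -0.0563, 0.1055]
eef_rot: [0.0, 1.0, 0.014, 0.0]
contact_force: [0.2, -1.2, -0.8]
finger_gap: 0.0169
```

Emit:
{"fn": "carry_out", "kwargs": {"motion": [[0,0,4,0,0,0,1],[0,0,4,0,0,0,1],[0,0,4,0,0,0,1],[0,0,4,0,0,0,1],[0,0,3,0,0,0,1],[0,0,3,0,0,0,1],[0,0,0,0,0,0,1],[0,0,0,0,0,0,1]]}}

```text
time: 41.45
tool_pos: [0.5548, -0.0564, 0.0836]
eef_rot: [0.0, 1.0, 0.014, 0.0]
contact_force: [0.4, -2.6, 0.4]
finger_gap: 0.0171
```

Emit:
{"fn": "carry_out", "kwargs": {"motion": [[0,0.6,0,0,0,0,1],[0,0,2,0,0,0,1],[0,0,2,0,0,0,1],[0,0,2,0,0,0,1],[0,0,2,0,0,0,1],[0,0,1,0,0,0,1],[0,0,0,0,0,0,1],[0,0,0,0,0,0,1]]}}

```text
time: 42.45
tool_pos: [0.5546, -0.0568, 0.0744]
eef_rot: [-0.0, 1.0, 0.014, -0.0]
contact_force: [0.6, -1.5, -0.7]
finger_gap: 0.0174
```

Emit:
{"fn": "carry_out", "kwargs": {"motion": [[0,0.3,2,0,0,0,1],[0,0,2,0,0,0,1],[0,0,2,0,0,0,1],[0,0,2,0,0,0,1],[0,0,2,0,0,0,1],[0,0,2,0,0,0,1],[0,0,0,0,0,0,1],[0,0,0,0,0,0,1]], "newtons": 55}}

```text
time: 43.45
tool_pos: [0.5548, -0.0575, 0.0629]
eef_rot: [0.0, 1.0, 0.014, 0.0]
contact_force: [-1.7, -3.4, 5.4]
finger_gap: 0.0168
```

Emit:
{"fn": "carry_out", "kwargs": {"motion": [[0,0.4,1,0,0,0,1],[0,0,1,0,0,0,1],[0,0,1,0,0,0,1],[0,0,1,0,0,0,1],[0,0,0.5,0,0,0,1],[0,0,0,0,0,0,1],[0,0,0,0,0,0,1],[0,0,0,0,0,0,1]]}}

```text
time: 44.45
tool_pos: [0.5549, -0.0579, 0.0592]
eef_rot: [0.0, 1.0, 0.014, 0.0]
contact_force: [-2.5, -2.4, 11.7]
finger_gap: 0.0171
```

```bash
python3 - <<'E'
from h import *; from plan import *
tp,TR,s=cur(); print(s['time'],tp,az_of(TR),s['finger_gap'],s['contact_force'],s['ft_torque'])
p,d,K,R,t=snap('wrist','w21'); crop(p,220,180,420,330,4,'w21c'); P=cloud(d,K,R,t)
print([P[v,u].round(4) for u,v in ((290,245),(350,245),(320,200),(320,150))])
p,d,K,R,t=snap('scene','s21'); crop(p,230,190,430,350,4,'s21c')
E
```

```text
44.45 [ 0.55488533 -0.05791497  0.05921281] 0.028273538026823627 0.017053644034497675 [-2.47310847 -2.43671534 11.72357805] [-0.54889145  0.48847396 -0.04906425]
[array([ 0.5407, -0.0297,  0.0931]), array([ 0.5673, -0.0293,  0.092 ]), array([ 0.5534, -0.0095,  0.0928]), array([0.5527, 0.0112, 0.0933])]
```

View pics/w21c.png

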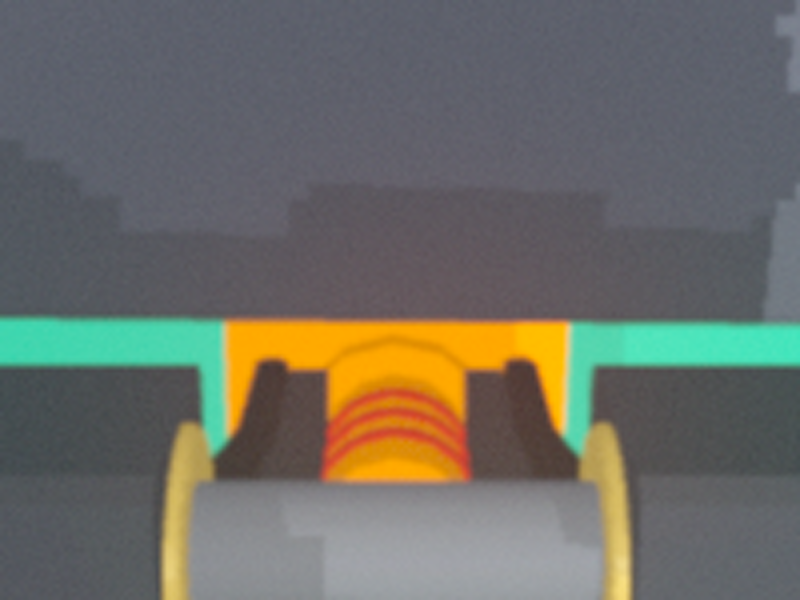

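View pics/s21c.png

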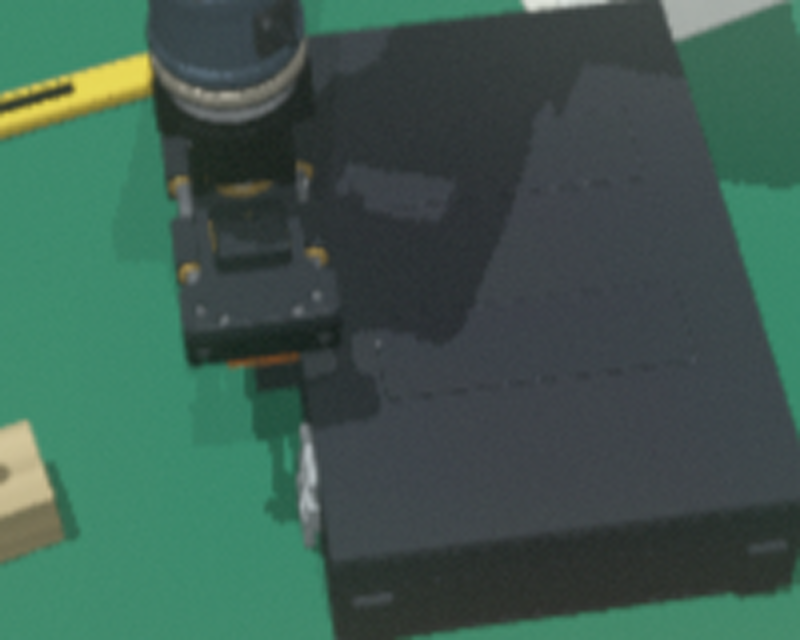

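Emit:
{"fn": "carry_out", "kwargs": {"motion": [[-0.4,0.4,0.5,0,0,0,1],[0,0,0.5,0,0,0,1],[0,0,0,0,0,0,1],[0,0,0,0,0,0,1],[0,0,0,0,0,0,1],[0,0,0,0,0,0,1],[0,0,0,0,0,0,1],[0,0,0,0,0,0,1]]}}

```text
time: 45.55
tool_pos: [0.5549, -0.058, 0.0588]
eef_rot: [0.0, 1.0, 0.014, 0.001]
contact_force: [-2.8, -1.7, 14.5]
finger_gap: 0.0166
```

```bash
python3 - <<'E'
from h import *; from plan import *
tp,TR,s=cur(); print(s['time'],tp,az_of(TR),s['finger_gap'],s['contact_force'],s['ft_torque'])
p,d,K,R,t=snap('wrist','w22'); P=cloud(d,K,R,t)
hsv=cv2.cvtColor(p,cv2.COLOR_RGB2HSV); o=(cv2.inRange(hsv,(3,150,80),(22,255,255))>0); o[272:]=0; o[:,305:338]=0
print('lug z',np.median(P[o][:,2]),o.sum(),'lid top',np.median(P[180:240,250:400,2]))
E
```

```text
45.55 [ 0.55490292 -0.05801087  0.05877707] 0.027953883540224538 0.016564126894026327 [-2.82877847 -1.71438905 14.46910465] [-0.2105825   0.5477287  -0.00181833]
lug z 0.07071579848274007 596 lid top 0.09270680127779415
```

```bash
python3 - <<'E'
from plant import *
print(job_done()); s=state(); print(s['time'],s['contact_force'],s['tool_pos'])
E
```

```text
the job is handed in; nothing more can be done
None
the job is handed in; nothing more can be done
```

I packed the beltpack and the microphone head, folded the lid shut, pushed the pin through both lugs, and handed in with the arm still pressing down on the pin. The clock stood at about 45.6 s of the 72 s. The hand-in reported no verdict, so what follows is from my own checks.

- **Packed items:** before I closed the lid, the beltpack's top measured 63.9 mm up (64 expected), with the aerial in its groove. The head's top measured 80.6 mm (80 expected).
- **Lid:** it sank shut by itself after I pushed it past the stiff part of the hinge. At the end its lug measured 70.7 mm up (72 expected fully shut) and its top 92.7 mm (94 expected), both within camera error.
- **Pin:** the gripped pin's collar came out at about 71.3 mm, so it sits on the lid's lug. The finger opening stayed at about 17 mm, so I saw no slip.
- **Press:** the last reading was 14.5 N vertical, with sideways loads of −2.8 N in x and −1.7 N in y. The pin therefore rests lightly against the hole walls, and two small shifts did not fully remove that.

**What disagreed:**
- The fingertips were about 20 mm behind the reported tool point instead of 8 mm ahead of it. That, plus one lift before the jaws had closed, cost three missed grasps of the beltpack. I corrected every later height for the offset.
- The wrist camera read about 0.5 mm low in x and 1 mm low in y. I corrected for this when lining up the pin.

I did not touch the bystanders on purpose, but I did not measure their positions again at the end.

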